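Sort thread and edge paint into two leather kits

ROBOT

A 6-joint arm with a two-finger parallel gripper is mounted at the origin on the work surface; the furniture and walls round the work are solid. World frame = base frame: x ahead of the robot, y to its left, z up, the work surface at z = 0. Lengths are in m, angles in rad, forces in N, time in s.
With the tool pointing down it reaches from about 0.375 to 0.925 m from the base axis. Payload 5.7 kg.
Tool frame: the origin (TCP) lies midway between the tips of the shut fingers; the grasp point (between the pads) lies grasp_offset behind it (grasp_offset is the distance from the TCP to the grasp point, in m); x points along the fingers, y is the direction in which the jaws open and shut, and the axes are right-handed (so a half turn about x gives the same grasp; the last joint's range is limited). The gripper opens to 85 mm and grips with 20 to 120 N. Pads are 22 mm wide; open, the fingers measure 114 mm over their backs; the gripper's body (76 mm by 85 mm) begins 54 mm behind the grasp point. The pads swing forward as they close: fully open they stand 13 mm farther back than shut.
Start: joints at [1.038, 0.359, 1.51, -0, 1.272, -0.115], TCP at [0.243, 0.548, 0.231] pointing down, gripper open.
Joint ranges: [-2.97, 2.97], [-1.01, 2.36], [0.21, 2.38], [-0.96, 4.11], [0.2, 2.71], [-2.98, 2.98]. Speed limits (rad/s): [2.39, 2.39, 3.14, 3.14, 3.14, 3.14].

INTERFACE

Orientations are given as [roll, pitch, yaw] about the fixed x, y, z axes, in that order (R = Rz(yaw) Ry(pitch) Rx(roll)).
In Python, from rig import * gives the robot as it stands. The module is installed in compiled form; this text tells all that it offers.
- The arm moves only by the tool drive_tool, never from a script. Its arguments are lists of equal length, an entry for each row: "translation": the shift along the tool's x, y, z in units of 30 mm (1.0 is 30 mm), a list of three; "angular": the turn, a rotation vector about the tool's x, y, z in units of 5 degrees (1.0 is 5 degrees), a list of three; "jaw": the opening, from 0 (shut) to 1 (fully open). In form: {"translation": [[tx, ty, tz], ...], "angular": [[wx, wy, wz], ...], "jaw": [jaw, ...]}. A call has exactly 8 rows; each row is the pose to reach, as a shift and turn from the pose commanded when the call began, along the tool's axes at that moment; what a row does not reach only later rows make up. A row lasts 1/10 s, in which the tool goes at most 50 mm and 8.59 degrees, less where a joint would pass 70% of its speed; a pose out of reach is approached as far as the arm can. A call with a gripper value outside its range is refused whole. The fingers move at their own pace and stop on an object; "squeeze" is the grip in N (left out, the last holds). Time passes only in rows, so rows that repeat a pose let the fingers close, or fill a call up. It gives the time, the measured TCP pose, the force and the opening at its end, in the units of the state.
- read_state(): the state, without advancing time (a new reading comes with each control period).
- snapshot(name): name is "scene" or "top" or "wrist"; returns a dict with "pixels" (420x560x3 uint8, red, green, blue), "fx", "fy", "cx", "cy" (pixels), "world_to_cam" (4x4, takes a point from world to camera coordinates). Camera axes: x right, y down, z forward; pixel columns grow to the right and rows downward; lengths in m; the calibration is good to about 2 mm. A picture is of the moment at which its call begins. There is no depth.
- hand_in(): hands the job in, once; it reports no verdict.
The state is a dict: "time": time; "joint_pos": joint angles; "joint_vel": joint speeds; "tau": joint torques, N m; "tool_pos": TCP position; "tool_rot": TCP orientation; "wrist_force": force on the tool from outside, world axes, zero at the start; "ft_torque": the same for the moment, N m; "opening": finger opening in m.
Only numpy, scipy, OpenCV 4.12 (cv2) and the standard library are available. Lean on these libraries where they do the work, as an engineer would, in place of code of your own. Each camera call takes 0.05 s, during which the arm holds its last target.

TASK

The two kit trays still hold colours from other jobs: sort them so that the tray with the black leather tags holds the black thread and the black edge paint, and the tray with the orange tags holds the orange thread and the red edge paint, each spool standing in its tray's large bay and each bottle in the small bay beside it. The white spool belongs in the empty bay of the thread tray, next to the other white spool. Each bay takes one thing only; keep the bottles upright all the time, and leave the beeswax and the sanding block where they lie.

Things in the scene. Friction and masses are not known exactly. Their poses are not given: they have to be found in the camera images.
- black_kit: Fixed walnut tray with black leather tags in its far bay; 115 (x) x 125 (y) x 16 mm, floor 4, walls 5. Origin: centre of underside; x away from robot, y left. Spool bay: near side, 56 x 60 mm inside, centre x -24.5, y +27.5 mm. Bottle bay: near side, 56 x 50, centre x -24.5, y -32.5. At first the spool bay holds the white spool; the bottle bay is empty.
- orange_kit: Fixed walnut tray with orange leather tags in its far bay; 115 (x) x 125 (y) x 16 mm, floor 4, walls 5. Origin: centre of underside; x away from robot, y left. Spool bay: near side, 56 x 60 mm inside, centre x -24.5, y +27.5 mm. Bottle bay: near side, 56 x 50, centre x -24.5, y -32.5. At first it holds the black spool and the black bottle in these bays.
- thread_tray: Fixed smaller walnut tray without leather, 66 (x) x 135 (y) x 16 mm, floor 4, walls 5. Origin: centre of underside; x away from robot, y left. Two bays, each 56 (x) x 60 (y) mm inside: the one centred at x 0, y +32.5 mm holds a large white spool (61 mm tall, fixed); the one at x 0, y -32.5 mm is empty.
- white_spool_axis (a point): Upright wooden spool of white thread, 51 mm tall, 36 mm across its round flanges (top and bottom), 45 g; a loose thread end sticks out, harmless. Point: on its axis at the foot, z up. Grasp across the flanges from above, any yaw. Starts in the spool bay of the tray with black tags. Round white label on its top end.
- black_spool_axis (a point): Wooden spool of black thread, standing upright, 46 mm tall, 36 mm across its round flanges, 45 g; otherwise as the white one. The point is on its axis at its foot. Starts in the spool bay of the tray with orange tags. Round black label on its top end.
- orange_spool_axis (a point): Wooden spool of orange thread, standing upright on the bench, 44 mm tall, 40 mm across its round flanges, 45 g; otherwise as the white one. The point is on its axis at its foot. Round orange label on its top end.
- black_paint: Small round bottle of black edge paint with a white cap, 33 mm across, 72 mm tall (body 56 mm to the shoulder, cap 18 mm across), 70 g, upright. Origin: centre of its foot, z up. Grasp round the body from above. Starts in the bottle bay of the tray with orange tags.
- red_paint: Small round bottle of red edge paint with a black cap, 33 mm across, 72 mm tall (body 56 mm to the shoulder, cap 18 mm across), 70 g, standing on the bench in front of the trays (not one of the three fixed bottles at the far back). Origin: centre of its foot, z up.
- beeswax: Bystander: yellow block of beeswax, 38 x 55 x 22 mm, loose on the bench between the places where the orange spool and the red bottle stand. Origin: centre of its underside.
- sanding_block: Bystander: beech sanding block with red abrasive paper, 35 x 86 x 27 mm, loose on the bench at the right. Origin: centre of its underside.
Not all that is in view belongs to the job. Of the things that look like the part that bears orange_spool_axis, take the one that is farthest to the robot's left at the start.

How it is judged:
At the end, for the whole second after the job is handed in: Black spool and black bottle stand upright on the floor of the large and the small bay of the tray with black tags, orange spool and red bottle likewise in the tray with orange tags, the white spool in the free bay of the thread tray: inside the bay's walls, less than 7 degrees off upright, at rest (x of black_spool_axis in the frame of black_kit between -0.0385 and -0.0105 m and y of black_spool_axis in the frame of black_kit between 0.0115 and 0.0435 m and z of each of black_spool_axis, black_paint in the frame of black_kit below 0.01 m and angle between each of black_spool_axis, orange_spool_axis, white_spool_axis, black_paint, red_paint's own z axis and vertical below 0.12 rad and x of orange_spool_axis in the frame of orange_kit between -0.0385 and -0.0105 m and y of orange_spool_axis in the frame of orange_kit between 0.0115 and 0.0435 m and z of each of orange_spool_axis, red_paint in the frame of orange_kit below 0.01 m and x of white_spool_axis in the frame of thread_tray between -0.014 and 0.014 m and y of white_spool_axis in the frame of thread_tray between -0.0485 and -0.0165 m and z of white_spool_axis in the frame of thread_tray below 0.01 m and x of black_paint in the frame of black_kit between -0.039 and -0.01 m and y of black_paint in the frame of black_kit between -0.044 and -0.021 m and x of red_paint in the frame of orange_kit between -0.039 and -0.01 m and y of red_paint in the frame of orange_kit between -0.044 and -0.021 m and linear speed of each of black_paint, red_paint below 0.02 m/s); the robot touches nothing.
It fails at once if a paint bottle is tipped over (angle between any of black_paint, red_paint's own z axis and vertical above 0.7 rad).
It fails at once if the beeswax or the sanding block is pushed more than 20 mm (distance of any of beeswax, sanding_block from where it was at the start of the episode above 0.02 m).
It also fails if it takes over 90 s, if anything falls off the work surface, if the arm or the gripper's body presses on something with over 40 N, if the wrist force passes 120 N, or if a joint passes its speed limit or range.

## Working session

There is one attempt and no reset: what is moved stays moved. The work goes in short steps, Python scripts to look and compute and a tool call to move; the robot and the scene stay as the last step left them, time stands still between calls to the robot, and variables do not carry over. Pictures are saved under pics/ and viewed, and the job is handed in when it is done.

Besides the shell and the picture viewer there is one more tool, called by a JSON object that holds its "method" and its "body". drive_tool: Moves the arm, as the interface text tells. Its arguments: {"type":"object","properties":{"translation":{"type":"array"},"angular":{"type":"array"},"jaw":{"type":"array"},"squeeze":{"type":"number"}},"required":["translation","angular","jaw"]}

```bash
mkdir -p pics; python3 - <<'E'
from rig import *
import cv2,json
s=read_state();print(s)
import pickle
for n in ["scene","top","wrist"]:
    d=snapshot(n);cv2.imwrite(f"pics/{n}0.png",d["pixels"][:,:,::-1]);pickle.dump(d,open(f"{n}0.pkl","wb"))
    print(n,d["fx"],d["fy"],d["cx"],d["cy"],d["world_to_cam"])
E
```

```text
{'time': 0.0, 'joint_pos': array([ 1.03787009e+00,  3.59523870e-01,  1.51145580e+00,  2.98383451e-05,
        1.27251240e+00, -1.15119664e-01]), 'joint_vel': array([-9.77289463e-04,  1.56491463e-04, -4.68823630e-04,  3.42151272e-05,
        1.73423221e-03,  5.88595140e-05]), 'tau': array([-1.07347230e-03, -5.27608395e+01, -2.78618950e+01, -4.21098412e-04,
        1.30148962e-02,  4.15042371e-05]), 'tool_pos': array([0.24310551, 0.54778072, 0.23043347]), 'tool_rot': array([-1.70092159,  1.56889669, -2.11873696]), 'wrist_force': array([ 0.87253327,  0.78629008, -0.04411767]), 'ft_torque': array([-0.00449471, -0.02546236, -0.01495361]), 'opening': 0.08552578320292183}
scene 454.83552836772924 454.83552836772924 274.49539359607434 199.42502314996526 [[ 0.51258146 -0.85859718  0.00843351 -0.39909383]
 [-0.54169654 -0.33098164 -0.77266812  0.28304999]
 [ 0.666202    0.39148695 -0.63475417  0.6007842 ]
 [ 0.          0.          0.          1.        ]]
top 497.71593364468055 497.71593364468055 279.8864119755905 213.53944484242487 [[-0.01256225 -0.99979072  0.01614624 -0.16224327]
 [-0.9846699   0.00955954 -0.17416604  0.52889836]
 [ 0.17397524 -0.01808663 -0.98458392  1.04759382]
 [ 0.          0.          0.          1.        ]]
wrist 325.45285499344584 325.45285499344584 283.2988780844863 207.650589896032 [[ 0.40642989  0.91367811 -0.0026556  -0.59919067]
 [ 0.88196108 -0.39155874  0.26234786 -0.03153051]
 [ 0.23866167 -0.10896815 -0.96496971  0.3785897 ]
 [ 0.          0.          0.          1.        ]]
```

View pics/top0.png

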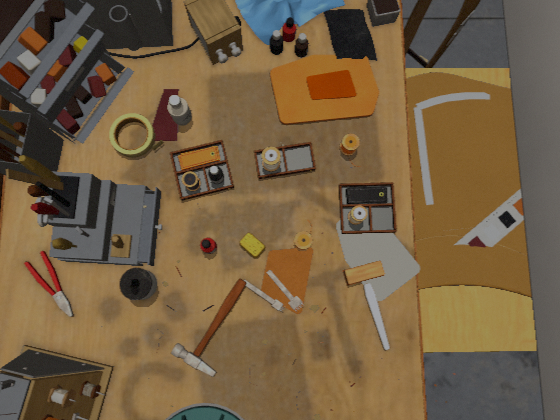

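View pics/scene0.png

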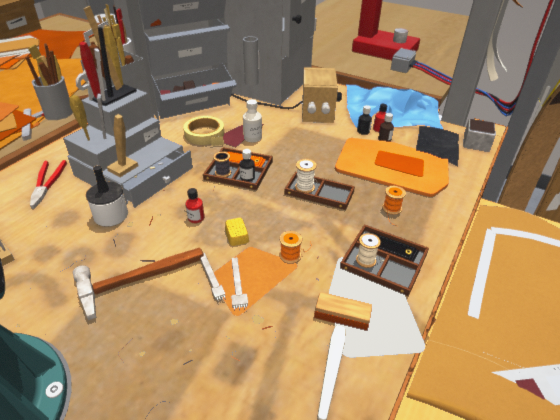

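View pics/wrist0.png

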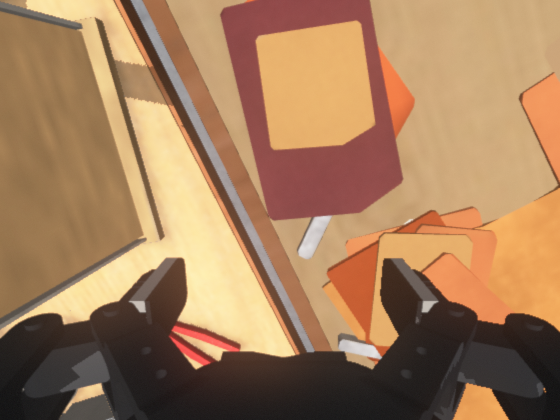

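```bash
python3 - <<'E'
import cv2
a=cv2.imread("pics/top0.png")
cv2.imwrite("pics/z1.png",cv2.resize(a[130:290,160:420],None,fx=3,fy=3,interpolation=cv2.INTER_CUBIC))
a=cv2.imread("pics/scene0.png")
cv2.imwrite("pics/z2.png",cv2.resize(a[130:330,170:440],None,fx=2.9,fy=2.9,interpolation=cv2.INTER_CUBIC))
E
```

```text
(no output)
```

View pics/z1.png

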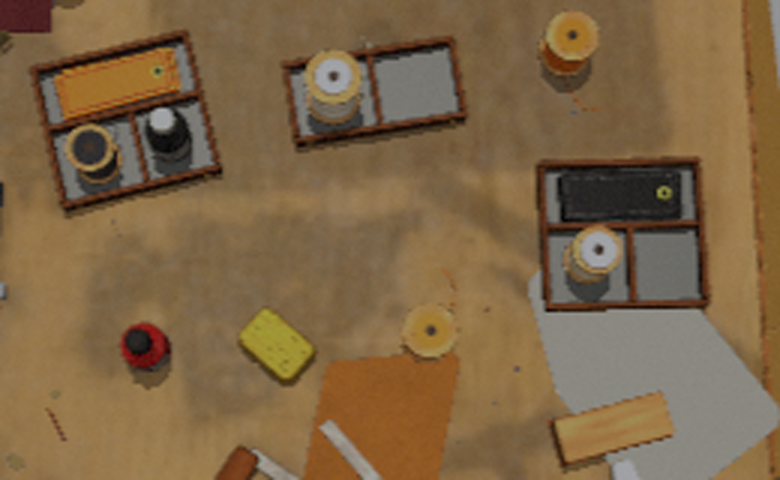

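View pics/z2.png

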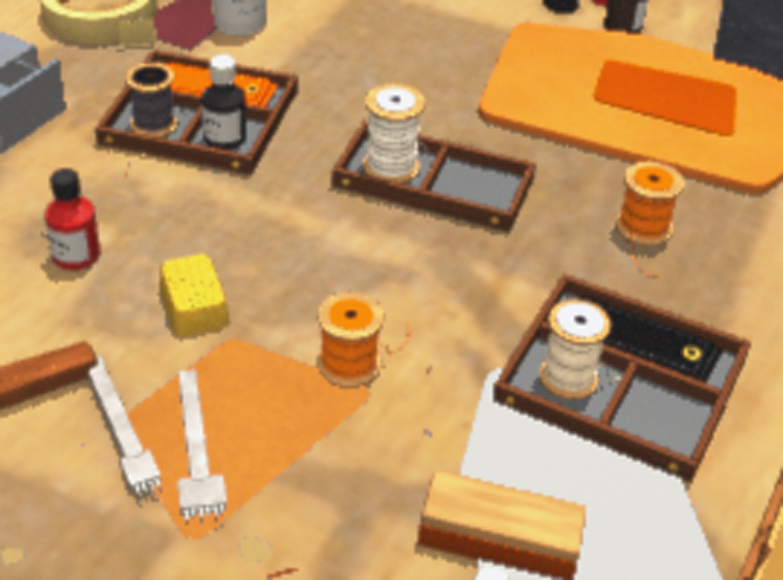

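```bash
cat > h.py <<'E'
import numpy as np,pickle,cv2
from scipy.optimize import least_squares
def proj(d,P):
    P=np.atleast_2d(P);M=d["world_to_cam"];c=P@M[:3,:3].T+M[:3,3]
    return np.c_[d["fx"]*c[:,0]/c[:,2]+d["cx"],d["fy"]*c[:,1]/c[:,2]+d["cy"]]
def ray(d,uv,z):
    M=d["world_to_cam"];R=M[:3,:3];o=-R.T@M[:3,3]
    v=R.T@np.array([(uv[0]-d["cx"])/d["fx"],(uv[1]-d["cy"])/d["fy"],1]);return (o+v*(z-o[2])/v[2])[:2]
E
python3 - <<'E'
from h import *
T=pickle.load(open("top0.pkl","rb"));S=pickle.load(open("scene0.pkl","rb"))
zt=lambda p:np.array(p)/3+[160,130]
zs=lambda p:np.array(p)/2.9+[170,130]
for n,a,b,z in [("white",(599,250),(580,320),.055),("black",(92,145),(151,77),.050),("orange",(431,330),(351,313),.044),("red",(138,343),(66,178),.072),("blackp",(163,119),(223,64),.076),("fixed",(333,76),(395,99),.065)]:
    print(n,ray(T,zt(a),z).round(4),ray(S,zs(b),z).round(4))
for n,c,L,c2 in [("orange",[(32,68),(187,34),(220,172),(66,210)],(.115,.125),None),("thread",[(283,63),(455,38),(466,120),(300,146)],(.066,.135),None),("black",[(538,162),(700,158),(708,304),(545,310)],(.115,.125),None)]:
    W=np.array([ray(T,zt(p),.016) for p in c])
    l=np.array([[1,1],[1,-1],[-1,-1],[-1,1]])*np.array(L)/2
    f=lambda q:(l@np.array([[np.cos(q[2]),np.sin(q[2])],[-np.sin(q[2]),np.cos(q[2])]])+q[:2]-W).ravel()
    r=least_squares(f,[*W.mean(0),0]);print(n,r.x.round(4),r.fun.round(4))
    cs,sn=np.cos(r.x[2]),np.sin(r.x[2]);R=np.array([[cs,-sn],[sn,cs]])
    for b in ([(-.0245,.0275),(-.0245,-.0325)] if n!="thread" else [(0,.0325),(0,-.0325)]): print("  bay",(R@np.array(b)+r.x[:2]).round(4))
    print(proj(S,np.c_[l@R.T+r.x[:2],np.full(4,.016)]).round(1), ((proj(S,np.c_[l@R.T+r.x[:2],np.full(4,.016)])-[170,130])*2.9).round(0).tolist())
E
```

```text
white [ 0.5245 -0.3429] [ 0.5237 -0.3425]
black [0.6078 0.0288] [0.6048 0.0287]
orange [ 0.4684 -0.2195] [ 0.4684 -0.2186]
red [ 0.4579 -0.01  ] [ 0.4558 -0.0133]
blackp [ 0.6202 -0.0264] [ 0.615  -0.0297]
fixed [ 0.6549 -0.1498] [ 0.6552 -0.1491]
orange [0.6356 0.0085 0.2346] [-0.0007  0.0012  0.0019 -0.0016 -0.0003 -0.0025 -0.0009  0.0029]
  bay [0.6054 0.0296]
  bay [ 0.6193 -0.0288]
[[222.4 147.2]
 [272.9 156.4]
 [256.5 185.5]
 [202.1 174.6]] [[152.0, 50.0], [298.0, 77.0], [251.0, 161.0], [93.0, 129.0]]
thread [ 0.6569 -0.183   0.1471] [-0.0006  0.      0.0001 -0.0002  0.0004 -0.0029  0.0001  0.0031]
  bay [ 0.6521 -0.1508]
  bay [ 0.6617 -0.2151]
[[295.  171.8]
 [354.9 186.6]
 [346.5 205.1]
 [284.  188.9]] [[362.0, 121.0], [536.0, 164.0], [512.0, 218.0], [331.0, 171.0]]
black [ 0.5444 -0.3686  0.0149] [ 0.0008  0.0007  0.0006  0.0002 -0.0014 -0.0014 -0.      0.0004]
  bay [ 0.5195 -0.3415]
  bay [ 0.5204 -0.4015]
[[363.8 223.5]
 [428.8 247.2]
 [409.8 290.4]
 [339.6 261.9]] [[562.0, 271.0], [750.0, 340.0], [695.0, 465.0], [492.0, 382.0]]
```

```bash
cat >> h.py <<'E'
from scipy.spatial.transform import Rotation as Ro
def pose(s): return np.array(s["tool_pos"]),Ro.from_euler("xyz",s["tool_rot"]).as_matrix()
def plan(s,p,yaw=None):
    """units of move; yaw = world angle of jaw axis, taken mod pi nearest"""
    x,R=pose(s);t=R.T@(np.array(p)-x)/.03
    if yaw is None: w=np.zeros(3)
    else:
        a=np.arctan2(R[1,1],R[0,1]);d=(yaw-a+np.pi/2)%np.pi-np.pi/2
        best=[]
        for k in (d,d-np.pi*np.sign(d)):
            Y=np.array([np.cos(a+k),np.sin(a+k),0]);X=np.array([0,0,-1.]);Rt=np.c_[X,Y,np.cross(X,Y)]
            best.append((Ro.from_matrix(R.T@Rt).as_rotvec()/np.radians(5)).round(2))
        w=best
    return t.round(3),w
E
python3 - <<'E'
from h import *
import rig
print([n for n in dir(rig) if not n.startswith('_')])
try: print(rig.grasp_offset)
except Exception as e: print(e)
s=rig.read_state();x,R=pose(s);print(R.round(3),"jawyaw",np.arctan2(R[1,1],R[0,1]))
T=pickle.load(open("top0.pkl","rb"));S=pickle.load(open("scene0.pkl","rb"))
for f in np.linspace(0,1,9):
    p=np.array([.243,.548,.3])*(1-f)+f*np.array([.522,-.3423,.3]);print(p.round(3),proj(T,p).round(0),proj(S,p).round(0),proj(T,p*[1,1,0]).round(0),proj(S,p*[1,1,0]).round(0))
E
```

```text
['Unreachable', 'grasp_offset', 'hand_in', 'read_state', 'snapshot']
0.0187
[[-0.001  0.406  0.914]
 [-0.001  0.914 -0.406]
 [-1.    -0.001 -0.   ]] jawyaw 1.1529406430898563
[0.243 0.548 0.3  ] [[-169.  367.]] [[-155.   48.]] [[-49. 349.]] [[-72. 185.]]
[0.278 0.437 0.3  ] [[-95. 344.]] [[-99.  55.]] [[  4. 332.]] [[-26. 194.]]
[0.313 0.325 0.3  ] [[-23. 320.]] [[-40.  62.]] [[ 57. 315.]] [[ 23. 202.]]
[0.348 0.214 0.3  ] [[ 49. 297.]] [[22. 69.]] [[108. 299.]] [[ 74. 211.]]
[0.382 0.103 0.3  ] [[118. 275.]] [[88. 77.]] [[159. 282.]] [[127. 221.]]
[ 0.417 -0.008  0.3  ] [[187. 253.]] [[158.  85.]] [[209. 266.]] [[182. 230.]]
[ 0.452 -0.12   0.3  ] [[254. 232.]] [[232.  94.]] [[259. 250.]] [[240. 241.]]
[ 0.487 -0.231  0.3  ] [[320. 210.]] [[311. 103.]] [[307. 234.]] [[301. 252.]]
[ 0.522 -0.342  0.3  ] [[384. 190.]] [[395. 113.]] [[355. 219.]] [[365. 263.]]
```

```bash
python3 - <<'E'
from h import *
import rig
s=rig.read_state();print(plan(s,[.524,-.3427,.30],.0149))
x,R=pose(s)
print(R.T@(np.array([.42,-.0,.30])-x)/.03)
E
```

```text
(array([ -2.283, -23.338,  20.603]), [array([1.304e+01, 1.000e-02, 2.000e-02]), array([-2.296e+01, -2.000e-02,  1.000e-02])])
[ -2.29416803 -14.30421636  12.79849517]
```

{"method": "drive_tool", "body": {"translation": [[-1.5,0,0],[-2.3,0,0],[-2.3,-14.3,12.8],[-2.3,-14.3,12.8],[-2.3,-14.3,12.8],[-2.3,-14.3,12.8],[-2.3,-14.3,12.8],[-2.3,-14.3,12.8]], "angular": [[0,0,0],[0,0,0],[13.04,0,0],[13.04,0,0],[13.04,0,0],[13.04,0,0],[13.04,0,0],[13.04,0,0]], "jaw": [0.75,0.75,0.75,0.75,0.75,0.75,0.75,0.75], "squeeze": 35}}

```text
time: 0.95
tool_pos: [0.3356, 0.261, 0.3002]
tool_rot: [0.554, 1.571, -0.769]
wrist_force: [1.6, -0.7, -0.7]
opening: 0.0641
```

```bash
python3 - <<'E'
from h import *
import rig
s=rig.read_state();print(s["tool_pos"],s["joint_pos"],s["opening"],plan(s,[.524,-.3427,.13],.0149))
E
```

```text
[0.33557349 0.26098673 0.30021549] [ 4.98432268e-01  3.42470869e-02  1.75706635e+00 -2.40145698e-04
  1.35020592e+00  2.51039045e-01] 0.0640865882821277 (array([ 5.678,  1.16 , 21.047]), [array([ 2.66,  0.  , -0.  ]), array([-33.34,   0.  ,   0.  ])])
```

{"method": "drive_tool", "body": {"translation": [[0,1.1,21],[0,1.1,21],[0,1.1,21],[0,1.1,21],[0,1.1,21],[0,1.1,21],[0,1.1,21],[0,1.1,21]], "angular": [[2.66,0,0],[2.66,0,0],[2.66,0,0],[2.66,0,0],[2.66,0,0],[2.66,0,0],[2.66,0,0],[2.66,0,0]], "jaw": [0.75,0.75,0.75,0.75,0.75,0.75,0.75,0.75]}}

```text
time: 1.75
tool_pos: [0.4559, -0.1207, 0.3003]
tool_rot: [2.269, 1.571, 0.718]
wrist_force: [1.7, 1.0, -0.3]
opening: 0.0639
```

```bash
cat > st.py <<'E'
import sys
from h import *
import rig
a=[float(v) for v in sys.argv[1:]]
s=rig.read_state();print(s["time"],s["tool_pos"].round(4),"jaw",s["opening"].round(4),"j6",s["joint_pos"][5].round(2),"F",np.round(s["wrist_force"],1),"vel",np.abs(s["joint_vel"]).max().round(3))
print(plan(s,a[:3],a[3] if len(a)>3 else None))
E
python3 st.py .524 -.3427 .12 .0149
```

```text
Traceback (most recent call last):
  File "st.py", line 5, in <module>
    s=rig.read_state();print(s["time"],s["tool_pos"].round(4),"jaw",s["opening"].round(4),"j6",s["joint_pos"][5].round(2),"F",np.round(s["wrist_force"],1),"vel",np.abs(s["joint_vel"]).max().round(3))
                                                                    ^^^^^^^^^^^^^^^^^^
AttributeError: 'float' object has no attribute 'round'
```

```bash
sed -i 's/s\["opening"\].round(4)/round(s["opening"],4)/; s/s\["time"\]/round(s["time"],2)/' st.py
python3 st.py .524 -.3427 .13 .0149
```

```text
1.75 [ 0.4559 -0.1207  0.3003] jaw 0.0639 j6 -0.43 F [ 1.7  1.  -0.3] vel 0.859
(array([5.675, 2.12 , 7.444]), [array([ 0.06, -0.  , -0.  ]), array([-35.94,   0.  ,  -0.  ])])
```

{"method": "drive_tool", "body": {"translation": [[2,2.1,7.4],[3,2.1,7.4],[4,2.1,7.4],[4,2.1,7.4],[4.5,2.1,7.4],[4.5,2.1,7.4],[4.5,2.1,7.4],[4.5,2.1,7.4]], "angular": [[0,0,0],[0,0,0],[0,0,0],[0,0,0],[0,0,0],[0,0,0],[0,0,0],[0,0,0]], "jaw": [0.75,0.75,0.75,0.75,0.75,0.75,0.75,0.75]}}

```text
time: 2.55
tool_pos: [0.523, -0.3388, 0.1649]
tool_rot: [-2.383, 1.569, 2.35]
wrist_force: [-0.0, 0.4, 0.5]
opening: 0.0646
```

```bash
python3 st.py .524 -.3427 .026 .0149; cat > snap.py <<'E'
import sys
from h import *
import rig
n,o=sys.argv[1:3]
d=rig.snapshot(n);pickle.dump(d,open(o+".pkl","wb"));im=d["pixels"][:,:,::-1]
if len(sys.argv)>3:
    x0,y0,x1,y1=map(int,sys.argv[3:7]);f=min(780/(x1-x0),580/(y1-y0));im=cv2.resize(im[y0:y1,x0:x1],None,fx=f,fy=f,interpolation=cv2.INTER_CUBIC);print("scale",f)
cv2.imwrite("pics/"+o+".png",im)
E
python3 snap.py wrist w1
```

```text
2.55 [ 0.523  -0.3388  0.1649] jaw 0.0646 j6 -0.71 F [-0.   0.4  0.5] vel 0.035
(array([4.628, 0.037, 0.136]), [array([ 0.06, -0.02,  0.01]), array([-3.594e+01, -2.000e-02, -2.000e-02])])
```

View pics/w1.png

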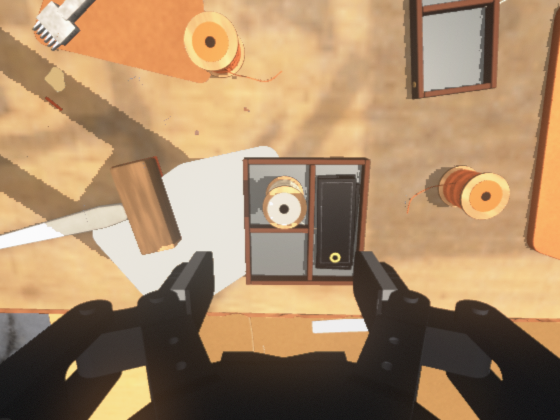

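```bash
python3 - <<'E'
from h import *
d=pickle.load(open("w1.pkl","rb"))
print("white",ray(d,(284,209),.055),"orange",ray(d,(210,42),.044))
for p in [(245,158),(369,159),(366,287),(247,285)]: print(ray(d,p,.016))
E
```

```text
white [ 0.52171526 -0.34066366] orange [ 0.46487641 -0.21758883]
[ 0.48630056 -0.3051794 ]
[ 0.59640822 -0.30387173]
[ 0.60463562 -0.42991125]
[ 0.48684645 -0.43023371]
```

{"method": "drive_tool", "body": {"translation": [[1.2,0.03,0.1],[2.6,0.03,0.1],[3.8,0.03,0.1],[4.62,0.03,0.1],[4.62,0.03,0.1],[4.62,0.03,0.1],[4.62,0.03,0.1],[4.62,0.03,0.1]], "angular": [[0.06,0,0],[0.06,0,0],[0.06,0,0],[0.06,0,0],[0.06,0,0],[0.06,0,0],[0.06,0,0],[0.06,0,0]], "jaw": [0.75,0.75,0.75,0.75,0.75,0.3,0.2,0.2]}}

```text
time: 3.4
tool_pos: [0.526, -0.343, 0.0294]
tool_rot: [0.915, 1.567, -0.64]
wrist_force: [-0.7, 1.7, 6.6]
opening: 0.0346
```

{"method": "drive_tool", "body": {"translation": [[0,0,0],[0,0,0],[-0.2,0,0],[-0.6,0,0],[-1.4,0,0],[-2.4,0,0],[-3.3,0,0],[-3.3,0,0]], "angular": [[0,0,0],[0,0,0],[0,0,0],[0,0,0],[0,0,0],[0,0,0],[0,0,0],[0,0,0]], "jaw": [0.2,0.2,0.2,0.2,0.2,0.2,0.2,0.2]}}

```text
time: 4.2
tool_pos: [0.527, -0.3444, 0.1312]
tool_rot: [0.847, 1.562, -0.708]
wrist_force: [0.5, 0.3, -0.0]
opening: 0.0348
```

```bash
python3 st.py .6617 -.2151 .028 .1471; python3 snap.py scene s1 230 60 460 240;python3 snap.py wrist w2
```

```text
4.2 [ 0.527  -0.3444  0.1312] jaw 0.0348 j6 -0.7 F [ 0.5  0.3 -0. ] vel 0.049
(array([ 3.444,  4.533, -4.26 ]), [array([-1.51,  0.07, -0.07]), array([34.49, -0.11, -0.11])])
scale 3.2222222222222223
```

View pics/s1.png

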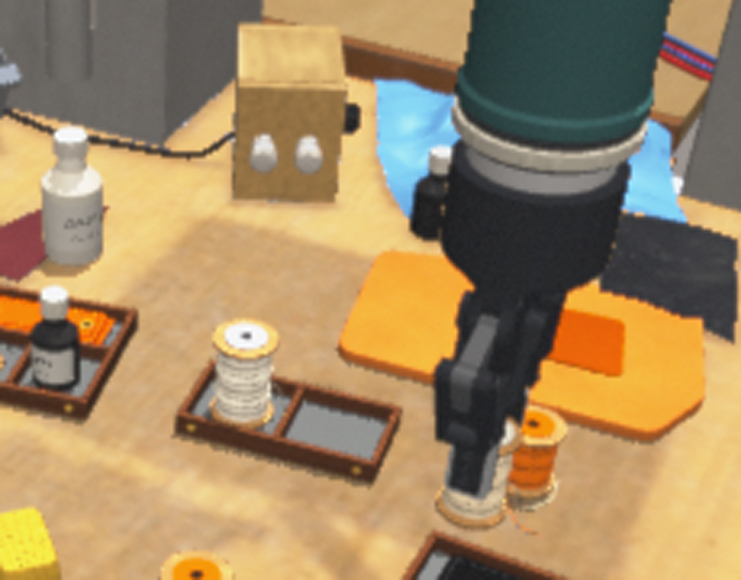

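View pics/w2.png

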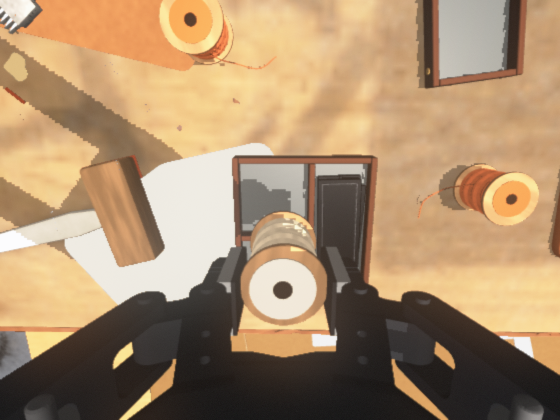

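{"method": "drive_tool", "body": {"translation": [[0,4.53,-4.26],[0,4.53,-4.26],[0,4.53,-4.26],[0,4.53,-4.26],[0,4.53,-4.26],[0.9,4.53,-4.26],[1.5,4.53,-4.26],[1.5,4.53,-4.26]], "angular": [[-1.51,0.07,-0.07],[-1.51,0.07,-0.07],[-1.51,0.07,-0.07],[-1.51,0.07,-0.07],[-1.51,0.07,-0.07],[-1.51,0.07,-0.07],[-1.51,0.07,-0.07],[-1.51,0.07,-0.07]], "jaw": [0.2,0.2,0.2,0.2,0.2,0.2,0.2,0.2]}}

```text
time: 5.1
tool_pos: [0.6546, -0.2114, 0.0766]
tool_rot: [-2.254, 1.554, 2.606]
wrist_force: [-0.9, 0.3, -0.9]
opening: 0.0347
```

```bash
python3 st.py .6617 -.2151 .030 .1471
```

```text
5.1 [ 0.6546 -0.2114  0.0766] jaw 0.0347 j6 -0.56 F [-0.9  0.3 -0.9] vel 0.04
(array([1.548, 0.235, 0.174]), [array([ 0.  , -0.12,  0.15]), array([-36.  ,  -0.23,  -0.19])])
```

{"method": "drive_tool", "body": {"translation": [[0.3,0.23,0.17],[0.7,0.23,0.17],[1.1,0.23,0.17],[1.4,0.23,0.17],[1.52,0.23,0.17],[1.52,0.23,0.17],[1.52,0.23,0.17],[1.52,0.23,0.17]], "angular": [[0,-0.12,0.15],[0,-0.12,0.15],[0,-0.12,0.15],[0,-0.12,0.15],[0,-0.12,0.15],[0,-0.12,0.15],[0,-0.12,0.15],[0,-0.12,0.15]], "jaw": [0.2,0.2,0.2,0.2,0.2,0.2,0.2,0.2]}}

```text
time: 5.9
tool_pos: [0.6661, -0.2163, 0.0357]
tool_rot: [1.057, 1.561, -0.366]
wrist_force: [0.3, 0.3, 0.4]
opening: 0.0345
```

```bash
python3 st.py .6617 -.2151 .030 .1471; python3 snap.py top t2 220 110 420 260;python3 snap.py scene s2 250 120 440 260
```

```text
5.9 [ 0.6661 -0.2163  0.0357] jaw 0.0345 j6 -0.56 F [0.3 0.3 0.4] vel 0.002
(array([ 0.188, -0.141, -0.061]), [array([ 0.  ,  0.05, -0.09]), array([-36.  ,   0.15,   0.08])])
scale 3.8666666666666667
scale 4.105263157894737
```

View pics/s2.png

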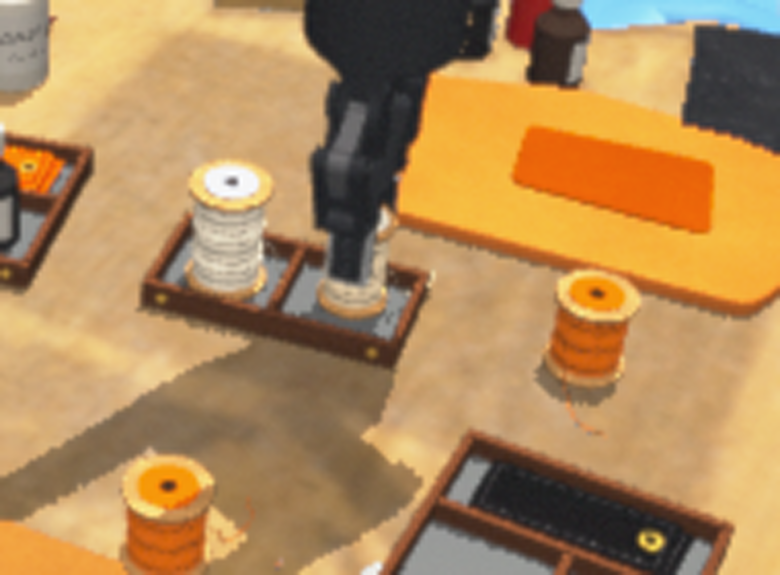

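{"method": "drive_tool", "body": {"translation": [[0.1,-0.13,-0.05],[0.17,-0.13,-0.05],[0.17,-0.13,-0.05],[0.17,-0.13,-0.05],[0.17,-0.13,-0.05],[0.17,-0.13,-0.05],[0.17,-0.13,-0.05],[0.17,-0.13,-0.05]], "angular": [[0,0,0],[0,0,0],[0,0,0],[0,0,0],[0,0,0],[0,0,0],[0,0,0],[0,0,0]], "jaw": [0.2,0.2,0.2,0.2,0.45,0.7,0.7,0.7]}}

```text
time: 6.8
tool_pos: [0.6616, -0.2153, 0.03]
tool_rot: [1.064, 1.562, -0.36]
wrist_force: [-0.4, 0.4, -0.7]
opening: 0.0597
```

```bash
python3 st.py .606 .029 .15 .2346
```

```text
6.8 [ 0.6616 -0.2153  0.03  ] jaw 0.0597 j6 -0.56 F [-0.4  0.4 -0.7] vel 0.002
(array([-4.039, -0.609, -8.31 ]), [array([-1.  ,  0.05, -0.08]), array([35.  , -0.13, -0.08])])
```

{"method": "drive_tool", "body": {"translation": [[-0.8,0,0],[-2.2,0,0],[-3.6,0,0],[-4.0,0,0],[-4.0,-0.61,-8.3],[-4.0,-0.61,-8.3],[-4.0,-0.61,-8.3],[-4.0,-0.61,-8.3]], "angular": [[0,0,0],[0,0,0],[0,0,0],[0,0,0],[-1,0,0],[-1,0.05,-0.08],[-1,0.05,-0.08],[-1,0.05,-0.08]], "jaw": [0.7,0.7,0.7,0.7,0.7,0.7,0.7,0.7]}}

```text
time: 7.6
tool_pos: [0.6159, -0.0182, 0.1486]
tool_rot: [-2.626, 1.571, 2.321]
wrist_force: [0.3, 0.4, 0.2]
opening: 0.0596
```

```bash
python3 snap.py top t3 ; python3 st.py .606 .029 .15 .2346
```

```text
7.65 [ 0.6127 -0.0103  0.1482] jaw 0.0597 j6 -0.37 F [-3.4  5.2 -0.4] vel 0.136
(array([-0.052,  0.091, -1.326]), [array([ 0.02, -0.07,  0.03]), array([-35.98,  -0.05,  -0.12])])
```

View pics/t3.png

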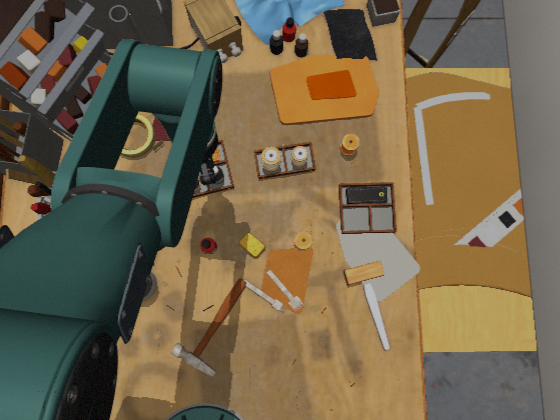

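White spool stands in the thread tray (top view, ~(299,154)). On to the black spool; wrist check first.

{"method": "drive_tool", "body": {"translation": [[0,0.09,-1.33],[0,0.09,-1.33],[0,0.09,-1.33],[0,0.09,-1.33],[0,0.09,-1.33],[0,0.09,-1.33],[0,0.09,-1.33],[0,0.09,-1.33]], "angular": [[0,0,0],[0,0,0],[0,0,0],[0,0,0],[0,0,0],[0,0,0],[0,0,0],[0,0,0]], "jaw": [0.7,0.7,0.7,0.7,0.7,0.7,0.7,0.7]}}

```text
time: 8.45
tool_pos: [0.6102, 0.0192, 0.149]
tool_rot: [1.45, 1.571, 0.113]
wrist_force: [-0.1, -0.3, -0.2]
opening: 0.0599
```

```bash
python3 snap.py wrist w3 ; python3 st.py .606 .029 .025 .2346
```

```text
8.5 [0.6102 0.0193 0.149 ] jaw 0.0597 j6 -0.32 F [-0.1  1.2 -0.2] vel 0.003
(array([ 4.133, -0.063, -0.347]), [array([-0.01,  0.  , -0.  ]), array([35.99, -0.  , -0.  ])])
```

View pics/w3.png

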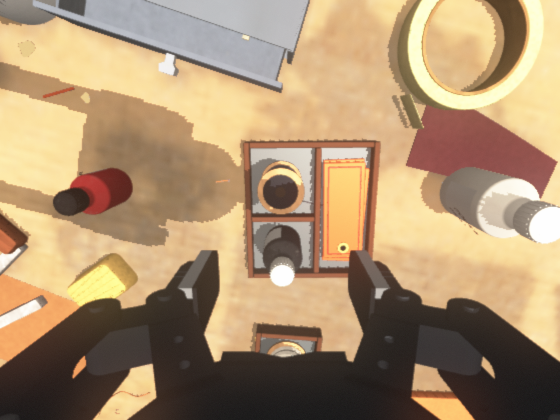

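```bash
python3 - <<'E'
from h import *
d=pickle.load(open("w3.pkl","rb"))
print("bspool",ray(d,(281,187),.05),"bcap",ray(d,(282,273),.076),"red",ray(d,(70,203),.072))
W=np.array([ray(d,p,.016) for p in [(244,143),(380,141),(373,275),(249,277)]]);print(W,W.mean(0))
E
```

```text
bspool [0.60289424 0.03657501] bcap [ 0.61710977 -0.01963272] red [ 0.46217622 -0.00386413]
[[ 0.56583949  0.05875838]
 [ 0.67500569  0.08637486]
 [ 0.70615039 -0.03145511]
 [ 0.59483463 -0.06010814]] [0.63545755 0.0133925 ]
```

```bash
python3 st.py .605 .031 .027 .2346
```

```text
8.5 [0.6102 0.0193 0.149 ] jaw 0.0597 j6 -0.32 F [-0.1  1.2 -0.2] vel 0.003
(array([ 4.066, -0.08 , -0.419]), [array([-0.01,  0.  , -0.  ]), array([35.99, -0.  , -0.  ])])
```

{"method": "drive_tool", "body": {"translation": [[0.8,-0.08,-0.42],[2.2,-0.08,-0.42],[3.4,-0.08,-0.42],[4.06,-0.08,-0.42],[4.06,-0.08,-0.42],[4.06,-0.08,-0.42],[4.06,-0.08,-0.42],[4.06,-0.08,-0.42]], "angular": [[0,0,0],[0,0,0],[0,0,0],[0,0,0],[0,0,0],[0,0,0],[0,0,0],[0,0,0]], "jaw": [0.7,0.7,0.7,0.7,0.7,0.7,0.7,0.7]}}

```text
time: 9.3
tool_pos: [0.6063, 0.0313, 0.0288]
tool_rot: [1.28, 1.568, -0.056]
wrist_force: [0.5, -0.1, 0.9]
opening: 0.0594
```

```bash
python3 snap.py wrist w4 ; python3 st.py .605 .031 .027 .2346
```

```text
9.35 [0.6061 0.0313 0.0287] jaw 0.0598 j6 -0.3 F [-0.5 -0.1 -0.5] vel 0.004
(array([ 0.056, -0.037,  0.001]), [array([ 0.  ,  0.01, -0.03]), array([-3.6e+01,  5.0e-02,  1.0e-02])])
```

View pics/w4.png

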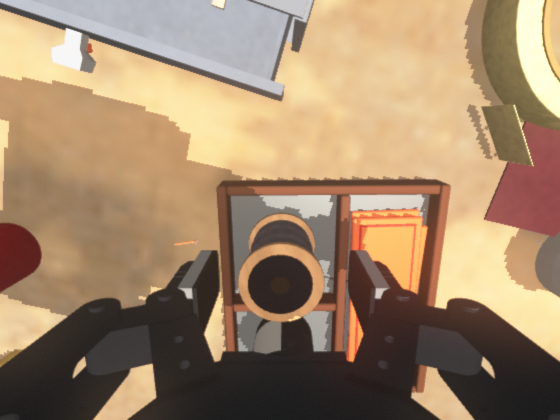

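{"method": "drive_tool", "body": {"translation": [[0,0,0],[0,0,0],[0,0,0],[0,0,0],[-0.4,0,0],[-1.4,0,0],[-2.8,0,0],[-3.5,0,0]], "angular": [[0,0,0],[0,0,0],[0,0,0],[0,0,0],[0,0,0],[0,0,0],[0,0,0],[0,0,0]], "jaw": [0.2,0.2,0.2,0.2,0.2,0.2,0.2,0.2]}}

```text
time: 10.15
tool_pos: [0.6065, 0.0313, 0.136]
tool_rot: [1.282, 1.566, -0.054]
wrist_force: [1.1, -0.5, -0.6]
opening: 0.0345
```

```bash
python3 st.py .5195 -.3415 .13 .0149
```

```text
10.15 [0.6065 0.0313 0.136 ] jaw 0.0345 j6 -0.3 F [ 1.1 -0.5 -0.6] vel 0.405
(array([ 0.191, -5.711, 11.413]), [array([ 2.52,  0.01, -0.05]), array([-3.348e+01,  7.000e-02,  1.000e-02])])
```

{"method": "drive_tool", "body": {"translation": [[0,-5.71,11.4],[0,-5.71,11.4],[0,-5.71,11.4],[0,-5.71,11.4],[0,-5.71,11.4],[0,-5.71,11.4],[0,-5.71,11.4],[0,-5.71,11.4]], "angular": [[2.52,0,0],[2.52,0,0],[2.52,0,0],[2.52,0,0],[2.52,0,0],[2.52,0,0],[2.52,0,0],[2.52,0,0]], "jaw": [0.2,0.2,0.2,0.2,0.2,0.2,0.2,0.2]}}

```text
time: 10.95
tool_pos: [0.5169, -0.3447, 0.1331]
tool_rot: [0.528, 1.569, -1.03]
wrist_force: [0.5, 0.1, -1.2]
opening: 0.0342
```

```bash
python3 st.py .5195 -.3415 .08 .0149
```

```text
10.95 [ 0.5169 -0.3447  0.1331] jaw 0.0342 j6 -0.71 F [ 0.5  0.1 -1.2] vel 0.455
(array([ 1.771,  0.086, -0.108]), [array([-0.02,  0.02, -0.01]), array([ 3.598e+01, -2.000e-02, -3.000e-02])])
```

Descend most of the way and settle.

{"method": "drive_tool", "body": {"translation": [[0,0.05,-0.1],[0.5,0.05,-0.1],[1.3,0.05,-0.1],[2.1,0.05,-0.1],[2.8,0.05,-0.1],[2.8,0.05,-0.1],[2.8,0.05,-0.1],[2.8,0.05,-0.1]], "angular": [[0,0,0],[0,0,0],[0,0,0],[0,0,0],[0,0,0],[0,0,0],[0,0,0],[0,0,0]], "jaw": [0.2,0.2,0.2,0.2,0.2,0.2,0.2,0.2]}}

```text
time: 11.75
tool_pos: [0.5202, -0.3383, 0.0497]
tool_rot: [0.944, 1.569, -0.612]
wrist_force: [1.1, -0.9, -0.6]
opening: 0.0346
```

```bash
python3 st.py .5195 -.3415 .0285 .0149;  python3 snap.py wrist w5;python3 snap.py scene s5 300 180 460 310
```

```text
11.75 [ 0.5202 -0.3383  0.0497] jaw 0.0346 j6 -0.7 F [ 1.1 -0.9 -0.6] vel 0.007
(array([ 0.705, -0.028,  0.105]), [array([ 0.  ,  0.02, -0.02]), array([-3.6e+01,  3.0e-02,  2.0e-02])])
scale 4.461538461538462
```

View pics/w5.png

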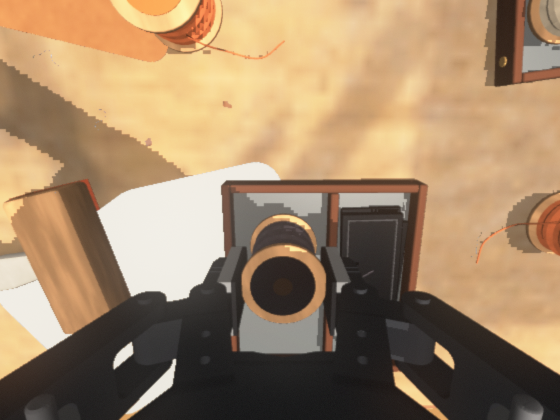

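View pics/s5.png

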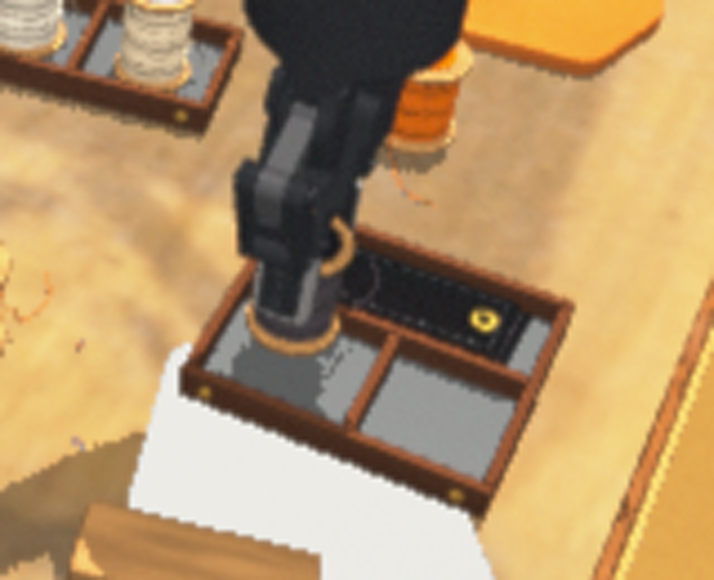

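{"method": "drive_tool", "body": {"translation": [[0.3,-0.03,0.1],[0.6,-0.03,0.1],[0.69,-0.03,0.1],[0.69,-0.03,0.1],[0.69,-0.03,0.1],[0.69,-0.03,0.1],[0.69,-0.03,0.1],[0.69,-0.03,0.1]], "angular": [[0,0,0],[0,0,0],[0,0,0],[0,0,0],[0,0,0],[0,0,0],[0,0,0],[0,0,0]], "jaw": [0.2,0.2,0.2,0.2,0.2,0.5,0.7,0.7]}}

```text
time: 12.65
tool_pos: [0.5182, -0.3409, 0.0269]
tool_rot: [-2.546, 1.57, 2.181]
wrist_force: [-0.6, -0.0, 0.1]
opening: 0.0599
```

{"method": "drive_tool", "body": {"translation": [[0,0,0],[-0.6,0,0],[-2.0,0,0],[-3.6,0,0],[-4.0,5,-11],[-4.0,5,-11],[-4.0,5,-11],[-4.0,5,-11]], "angular": [[0,0,0],[0,0,0],[0,0,0],[0,0,0],[-2.52,0,0],[-2.52,0,0],[-2.52,0,0],[-2.52,0,0]], "jaw": [0.7,0.7,0.7,0.7,0.7,0.7,0.7,0.7]}}

```text
time: 13.45
tool_pos: [0.5989, -0.1563, 0.1423]
tool_rot: [1.269, 1.57, -0.068]
wrist_force: [0.6, 0.1, -0.8]
opening: 0.0598
```

```bash
python3 st.py .617 -.0265 .15 .2346;  python3 snap.py scene s6 300 180 460 310
```

```text
13.45 [ 0.5989 -0.1563  0.1423] jaw 0.0598 j6 -0.6 F [ 0.6  0.1 -0.8] vel 0.819
(array([-0.258,  1.591, -4.067]), [array([-0.01,  0.  , -0.  ]), array([ 3.599e+01, -1.000e-02, -0.000e+00])])
scale 4.461538461538462
```

View pics/s6.png

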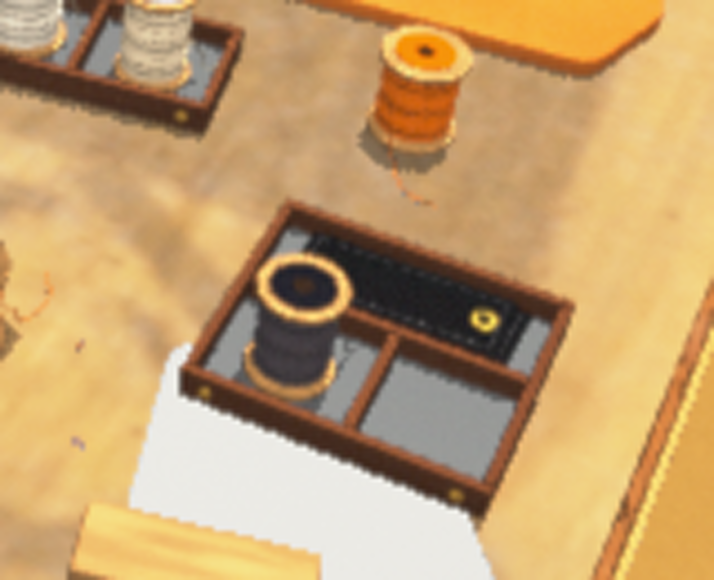

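{"method": "drive_tool", "body": {"translation": [[-0.2,1.59,-4.07],[-0.2,1.59,-4.07],[-0.2,1.59,-4.07],[-0.2,1.59,-4.07],[-0.2,1.59,-4.07],[-0.2,1.59,-4.07],[-0.2,1.59,-4.07],[-0.2,1.59,-4.07]], "angular": [[0,0,0],[0,0,0],[0,0,0],[0,0,0],[0,0,0],[0,0,0],[0,0,0],[0,0,0]], "jaw": [0.7,0.7,0.7,0.7,0.7,0.7,0.7,0.7]}}

```text
time: 14.3
tool_pos: [0.6163, -0.0293, 0.148]
tool_rot: [-0.182, 1.571, -1.52]
wrist_force: [0.2, 0.9, -0.9]
opening: 0.0596
```

```bash
python3 st.py .618 -.027 .085 .2346
```

```text
14.3 [ 0.6163 -0.0293  0.148 ] jaw 0.0596 j6 -0.39 F [ 0.2  0.9 -0.9] vel 0.004
(array([ 2.1  ,  0.072, -0.062]), [array([-0.02,  0.  ,  0.  ]), array([35.98,  0.  , -0.  ])])
```

{"method": "drive_tool", "body": {"translation": [[0.8,0.07,-0.06],[1.8,0.07,-0.06],[2.8,0.07,-0.06],[3.6,0.07,-0.06],[4.0,0.07,-0.06],[4.0,0.07,-0.06],[4.0,0.07,-0.06],[4.0,0.07,-0.06]], "angular": [[0,0,0],[0,0,0],[0,0,0],[0,0,0],[0,0,0],[0,0,0],[0,0,0],[0,0,0]], "jaw": [0.7,0.7,0.7,0.7,0.7,0.7,0.7,0.7]}}

```text
time: 15.1
tool_pos: [0.6193, -0.0261, 0.0295]
tool_rot: [1.204, 1.568, -0.132]
wrist_force: [0.1, -0.1, -0.3]
opening: 0.0598
```

```bash
python3 st.py .618 -.027 .028 .2346;python3 snap.py wrist w7
```

```text
15.1 [ 0.6193 -0.0261  0.0295] jaw 0.0598 j6 -0.39 F [ 0.1 -0.1 -0.3] vel 0.003
(array([ 0.051, -0.05 ,  0.019]), [array([-0.  ,  0.01, -0.03]), array([ 3.6e+01, -5.0e-02, -2.0e-02])])
```

View pics/w7.png

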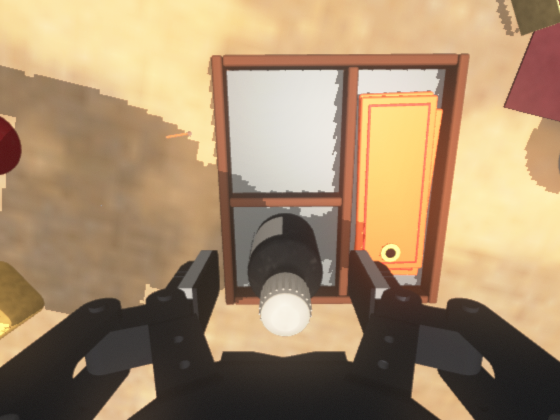

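```bash
python3 - <<'E'
from h import *
d=pickle.load(open("w7.pkl","rb"))
print(ray(d,(286,314),.076),proj(d,[[.6193,-.0261,.048],[.6193,-.0261,.076]]))
d=pickle.load(open("w4.pkl","rb"));print(ray(d,(281,285),.05))
E
```

```text
[ 0.6177022  -0.02067821] [[286.11544037 287.12016173]
 [286.84960626 328.7011587 ]]
[0.60360703 0.03323216]
```

{"method": "drive_tool", "body": {"translation": [[0.03,0,-0.08],[0.03,0,-0.08],[0.03,0,-0.08],[0.03,0,-0.08],[0.03,0,-0.08],[0.03,0,-0.08],[0.03,0,-0.08],[0.03,0,-0.08]], "angular": [[0,0,0],[0,0,0],[0,0,0],[0,0,0],[0,0,0],[0,0,0],[0,0,0],[0,0,0]], "jaw": [0.7,0.6,0.2,0.2,0.2,0.2,0.2,0.2]}}

```text
time: 15.95
tool_pos: [0.6178, -0.0234, 0.0277]
tool_rot: [1.399, 1.57, 0.063]
wrist_force: [-0.4, 1.5, 6.0]
opening: 0.0312
```

{"method": "drive_tool", "body": {"translation": [[-0.3,0,0],[-0.8,0,0],[-1.6,0,0],[-2.6,0,0],[-3.6,0,0],[-3.8,0,0],[-3.8,0,0],[-3.8,0,0]], "angular": [[0,0,0],[0,0,0],[0,0,0],[0,0,0],[0,0,0],[0,0,0],[0,0,0],[0,0,0]], "jaw": [0.2,0.2,0.2,0.2,0.2,0.2,0.2,0.2]}}

```text
time: 16.75
tool_pos: [0.6167, -0.0234, 0.1405]
tool_rot: [-1.967, 1.57, 2.98]
wrist_force: [0.1, -0.0, -0.9]
opening: 0.0308
```

```bash
python3 st.py .5204 -.4015 .14 .0149;python3 snap.py wrist w8;python3 snap.py scene s8 180 40 420 240
```

```text
16.75 [ 0.6167 -0.0234  0.1405] jaw 0.0308 j6 -0.38 F [ 0.1 -0.  -0.9] vel 0.019
(array([ 0.017, -6.051, 11.513]), [array([ 2.52, -0.  ,  0.01]), array([-3.348e+01, -2.000e-02, -1.000e-02])])
scale 2.9
```

View pics/s8.png

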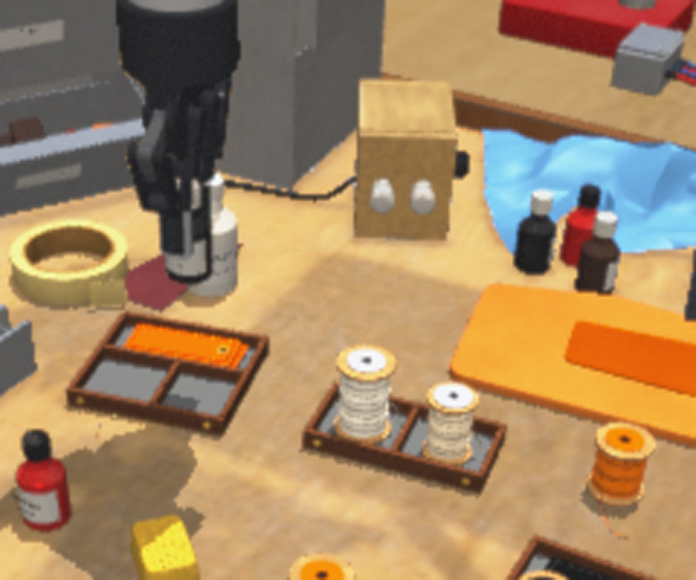

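View pics/w8.png

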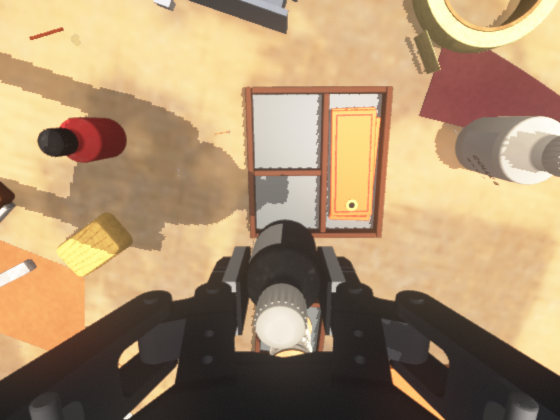

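{"method": "drive_tool", "body": {"translation": [[0,-0.6,1.1],[0,-6.05,11.5],[0,-6.05,11.5],[0,-6.05,11.5],[0,-6.05,11.5],[0,-6.05,11.5],[0,-6.05,11.5],[0,-6.05,11.5]], "angular": [[0.3,0,0],[2.52,0,0],[2.52,0,0],[2.52,0,0],[2.52,0,0],[2.52,0,0],[2.52,0,0],[2.52,0,0]], "jaw": [0.2,0.2,0.2,0.2,0.2,0.2,0.2,0.2]}}

```text
time: 17.65
tool_pos: [0.5203, -0.4003, 0.1395]
tool_rot: [-2.446, 1.568, 2.281]
wrist_force: [0.7, -1.0, -1.1]
opening: 0.0312
```

```bash
python3 st.py .5204 -.401 .05 .0149
```

```text
17.65 [ 0.5203 -0.4003  0.1395] jaw 0.0312 j6 -0.78 F [ 0.7 -1.  -1.1] vel 0.684
(array([2.985, 0.009, 0.028]), [array([-0.  , -0.02,  0.02]), array([3.6e+01, 3.0e-02, 4.0e-02])])
```

{"method": "drive_tool", "body": {"translation": [[0,0,0],[0.3,0,0],[1.0,0,0],[2.0,0,0],[2.8,0,0],[3.0,0,0],[3.0,0,0],[3.0,0,0]], "angular": [[0,0,0],[0,0,0],[0,0,0],[0,0,0],[0,0,0],[0,0,0],[0,0,0],[0,0,0]], "jaw": [0.2,0.2,0.2,0.2,0.2,0.2,0.2,0.2]}}

```text
time: 18.45
tool_pos: [0.5225, -0.3986, 0.0517]
tool_rot: [1.113, 1.57, -0.443]
wrist_force: [0.5, -0.9, -0.7]
opening: 0.0312
```

```bash
python3 st.py .5204 -.401 .0285 .0149;python3 snap.py wrist w9;python3 snap.py scene s9 300 180 460 310
```

```text
18.45 [ 0.5225 -0.3986  0.0517] jaw 0.0312 j6 -0.77 F [ 0.5 -0.9 -0.7] vel 0.017
(array([ 0.773, -0.07 ,  0.079]), [array([ 0.01,  0.  , -0.01]), array([-3.599e+01,  1.000e-02,  1.000e-02])])
scale 4.461538461538462
```

View pics/s9.png

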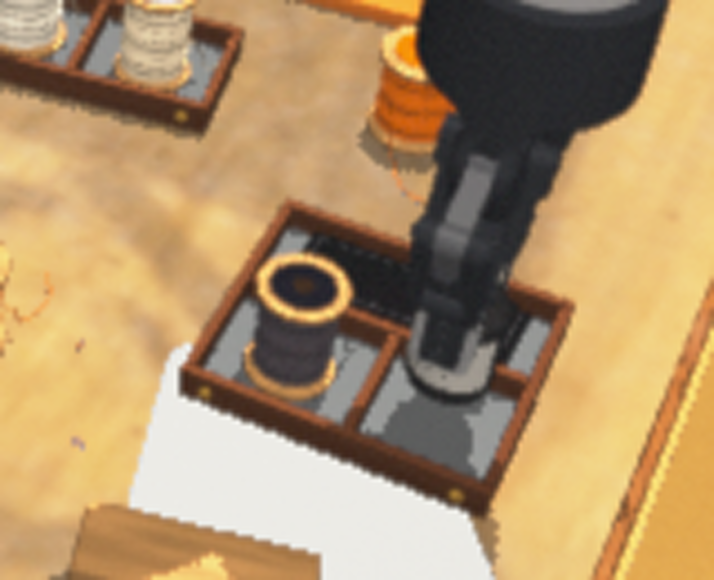

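View pics/w9.png

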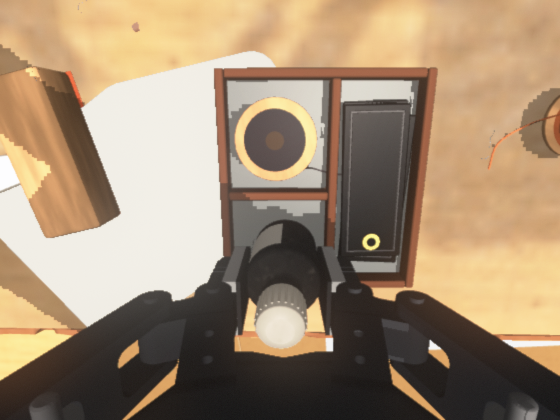

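{"method": "drive_tool", "body": {"translation": [[0.2,-0.07,0.08],[0.45,-0.07,0.08],[0.7,-0.07,0.08],[0.78,-0.07,0.08],[0.78,-0.07,0.08],[0.78,-0.07,0.08],[0.78,-0.07,0.08],[0.78,-0.07,0.08]], "angular": [[0,0,0],[0,0,0],[0,0,0],[0,0,0],[0,0,0],[0,0,0],[0,0,0],[0,0,0]], "jaw": [0.2,0.2,0.2,0.2,0.2,0.2,0.5,0.7]}}

```text
time: 19.35
tool_pos: [0.5199, -0.4015, 0.0275]
tool_rot: [1.431, 1.57, -0.125]
wrist_force: [0.9, -0.7, -0.1]
opening: 0.0562
```

{"method": "drive_tool", "body": {"translation": [[0,0,0],[-0.3,0,0],[-1.2,0,0],[-2.6,0,0],[-3.8,0,0],[-4.1,-1.8,-6.0],[-4.1,-1.8,-6.0],[-4.1,-1.8,-6.0]], "angular": [[0,0,0],[0,0,0],[0,0,0],[0,0,0],[0,0,0],[0,0,0],[0,0,0],[0,0,0]], "jaw": [0.7,0.7,0.7,0.7,0.7,0.7,0.7,0.7]}}

```text
time: 20.15
tool_pos: [0.4742, -0.2575, 0.15]
tool_rot: [1.135, 1.569, -0.422]
wrist_force: [0.5, 1.0, 1.1]
opening: 0.0598
```

```bash
python3 st.py .4675 -.2185 .12 .0;python3 snap.py wrist w10;python3 snap.py scene s10 300 180 460 310
```

```text
20.15 [ 0.4742 -0.2575  0.15  ] jaw 0.0598 j6 -0.64 F [0.5 1.  1.1] vel 0.795
(array([ 1.   , -0.207, -1.304]), [array([ 0.16,  0.01, -0.02]), array([-3.584e+01,  3.000e-02,  1.000e-02])])
scale 4.461538461538462
```

View pics/s10.png

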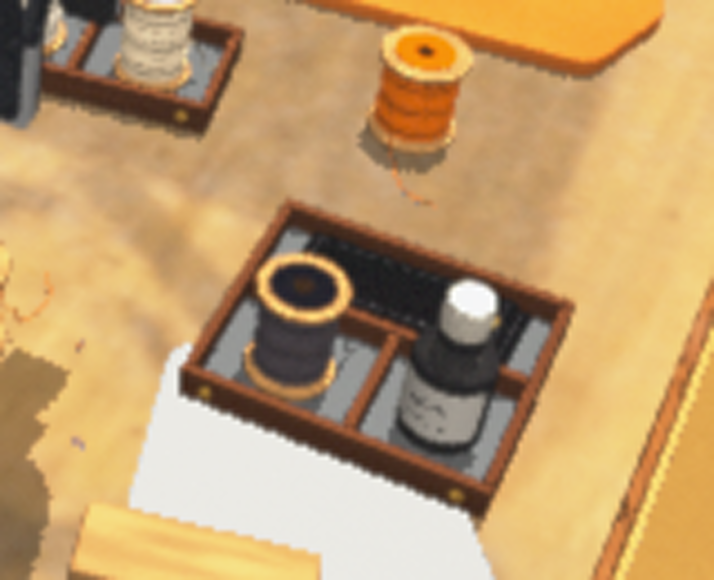

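View pics/w10.png

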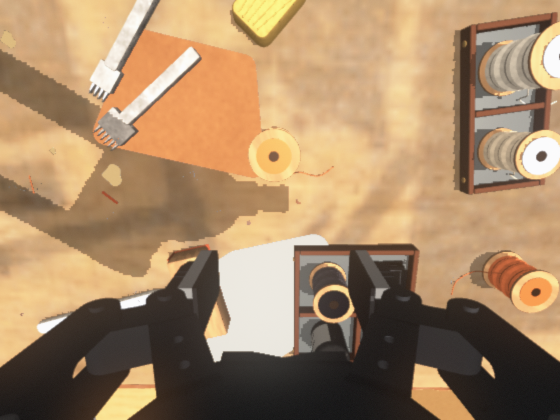

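{"method": "drive_tool", "body": {"translation": [[0.7,-0.2,-1.3],[0.7,-0.2,-1.3],[0.7,-0.2,-1.3],[0.7,-0.2,-1.3],[0.7,-0.2,-1.3],[0.7,-0.2,-1.3],[0.7,-0.2,-1.3],[0.7,-0.2,-1.3]], "angular": [[0.16,0,0],[0.16,0,0],[0.16,0,0],[0.16,0,0],[0.16,0,0],[0.16,0,0],[0.16,0,0],[0.16,0,0]], "jaw": [0.8,0.8,0.8,0.8,0.8,0.8,0.8,0.8]}}

```text
time: 21.05
tool_pos: [0.4681, -0.22, 0.128]
tool_rot: [1.303, 1.57, -0.267]
wrist_force: [0.4, 0.5, -0.5]
opening: 0.0682
```

```bash
python3 st.py .4675 -.2185 .022 .0;python3 snap.py wrist w11;
```

```text
21.05 [ 0.4681 -0.22    0.128 ] jaw 0.0682 j6 -0.57 F [ 0.4  0.5 -0.5] vel 0.002
(array([ 3.534, -0.02 , -0.052]), [array([ 0.,  0., -0.]), array([-3.6e+01,  1.0e-02,  0.0e+00])])
```

View pics/w11.png

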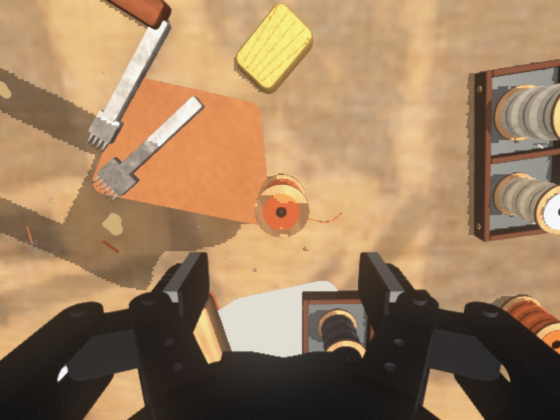

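{"method": "drive_tool", "body": {"translation": [[0.8,-0.02,-0.06],[1.8,-0.02,-0.06],[2.8,-0.02,-0.06],[3.5,-0.02,-0.06],[3.56,-0.02,-0.06],[3.56,-0.02,-0.06],[3.56,-0.02,-0.06],[3.56,-0.02,-0.06]], "angular": [[0,0,0],[0,0,0],[0,0,0],[0,0,0],[0,0,0],[0,0,0],[0,0,0],[0,0,0]], "jaw": [0.8,0.8,0.8,0.8,0.8,0.8,0.8,0.8]}}

```text
time: 21.9
tool_pos: [0.4683, -0.2185, 0.0224]
tool_rot: [1.034, 1.568, -0.536]
wrist_force: [-0.3, -0.1, 0.3]
opening: 0.0686
```

```bash
python3 st.py .4675 -.2185 .022 .0;python3 snap.py wrist w12;
```

```text
21.9 [ 0.4683 -0.2185  0.0224] jaw 0.0686 j6 -0.57 F [-0.3 -0.1  0.3] vel 0.004
(array([ 0.013, -0.028, -0.   ]), [array([ 0.01,  0.02, -0.03]), array([-3.599e+01,  4.000e-02,  2.000e-02])])
```

View pics/w12.png

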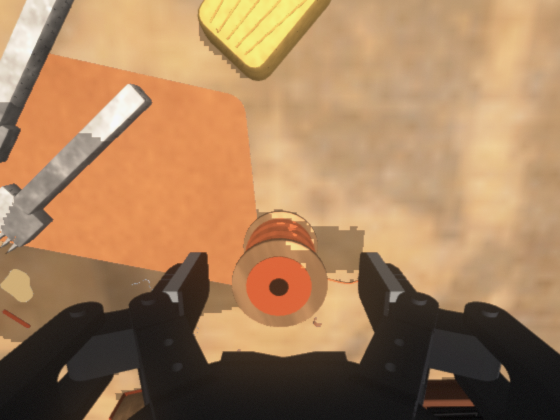

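{"method": "drive_tool", "body": {"translation": [[0,0,0],[0,0,0],[0,0,0],[0,0,0],[0,0,0],[-0.4,0,0],[-1.4,0,0],[-2.8,0,0]], "angular": [[0,0,0],[0,0,0],[0,0,0],[0,0,0],[0,0,0],[0,0,0],[0,0,0],[0,0,0]], "jaw": [0.3,0.25,0.25,0.25,0.25,0.25,0.25,0.25]}}

```text
time: 22.75
tool_pos: [0.4658, -0.2169, 0.1051]
tool_rot: [-2.168, 1.567, 2.545]
wrist_force: [1.2, -0.1, -0.6]
opening: 0.0385
```

```bash
python3 st.py .606 .030 .125 .2346;python3 snap.py scene s13 180 60 420 290
```

```text
22.75 [ 0.4658 -0.2169  0.1051] jaw 0.0385 j6 -0.57 F [ 1.2 -0.1 -0.6] vel 1.007
(array([-0.66 ,  4.677, -8.229]), [array([-2.68, -0.03,  0.04]), array([33.32,  0.05,  0.05])])
scale 2.5217391304347827
```

View pics/s13.png

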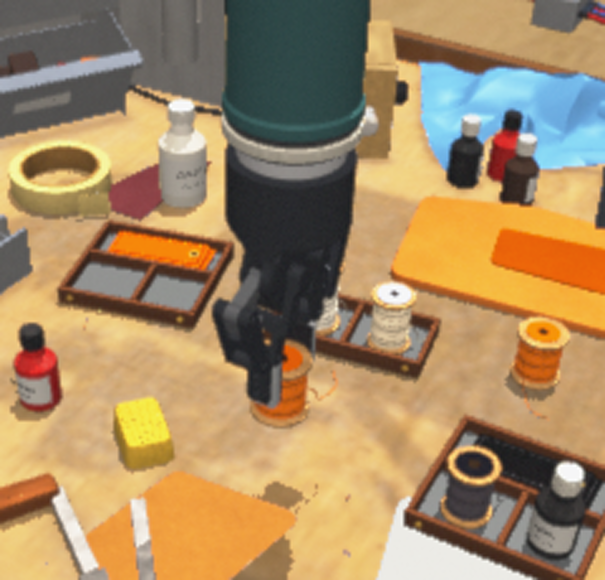

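{"method": "drive_tool", "body": {"translation": [[-0.4,0,0],[-0.4,4.68,-8.23],[-0.4,4.68,-8.23],[-0.4,4.68,-8.23],[-0.4,4.68,-8.23],[-0.4,4.68,-8.23],[-0.4,4.68,-8.23],[-0.4,4.68,-8.23]], "angular": [[0,0,0],[-2.68,0,0],[-2.68,0,0],[-2.68,0,0],[-2.68,0,0],[-2.68,0,0],[-2.68,0,0],[-2.68,0,0]], "jaw": [0.25,0.25,0.25,0.25,0.25,0.25,0.25,0.25]}}

```text
time: 23.6
tool_pos: [0.6094, 0.0332, 0.1171]
tool_rot: [2.056, 1.569, 0.724]
wrist_force: [-0.3, -0.6, -1.3]
opening: 0.039
```

```bash
python3 st.py .606 .030 .05 .2346
```

```text
23.6 [0.6094 0.0332 0.1171] jaw 0.039 j6 -0.3 F [-0.3 -0.6 -1.3] vel 0.063
(array([ 2.236, -0.138,  0.078]), [array([ 0.05, -0.01, -0.02]), array([-3.595e+01,  3.000e-02, -2.000e-02])])
```

{"method": "drive_tool", "body": {"translation": [[0.3,-0.13,0.07],[1.0,-0.13,0.07],[1.8,-0.13,0.07],[2.2,-0.13,0.07],[2.2,-0.13,0.07],[2.2,-0.13,0.07],[2.2,-0.13,0.07],[2.2,-0.13,0.07]], "angular": [[0,0,0],[0,0,0],[0,0,0],[0,0,0],[0,0,0],[0,0,0],[0,0,0],[0,0,0]], "jaw": [0.25,0.25,0.25,0.25,0.25,0.25,0.25,0.25]}}

```text
time: 24.4
tool_pos: [0.6051, 0.0259, 0.0523]
tool_rot: [1.279, 1.569, -0.057]
wrist_force: [0.1, 0.1, -0.2]
opening: 0.0383
```

```bash
python3 st.py .606 .030 .0265 .2346;python3 snap.py wrist w14;python3 snap.py scene s14 180 100 320 210
```

```text
24.4 [0.6051 0.0259 0.0523] jaw 0.0383 j6 -0.31 F [ 0.1  0.1 -0.2] vel 0.004
(array([ 0.859,  0.059, -0.125]), [array([-0.  ,  0.01, -0.02]), array([ 3.6e+01, -4.0e-02, -1.0e-02])])
scale 5.2727272727272725
```

View pics/w14.png

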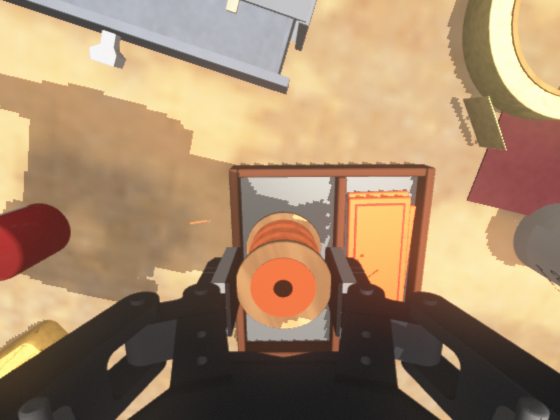

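View pics/s14.png

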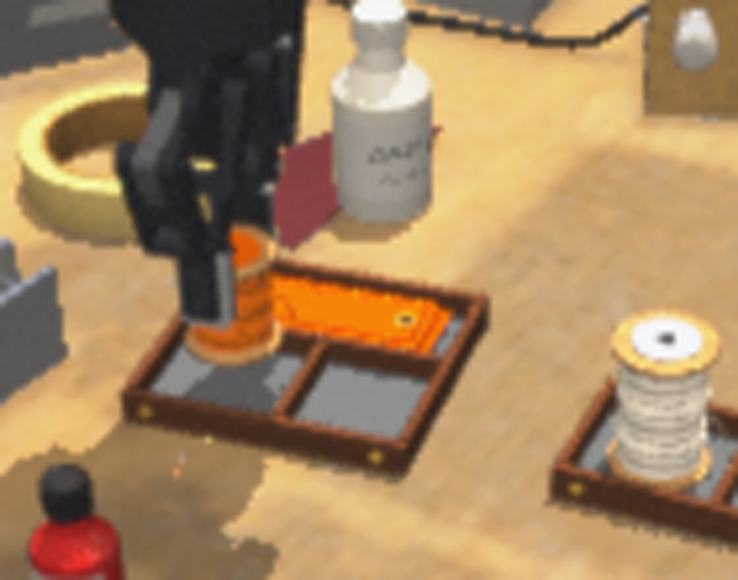

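{"method": "drive_tool", "body": {"translation": [[0.2,0.06,-0.15],[0.45,0.06,-0.15],[0.7,0.06,-0.15],[0.85,0.06,-0.15],[0.85,0.06,-0.15],[0.85,0.06,-0.15],[0.85,0.06,-0.15],[0.85,0.06,-0.15]], "angular": [[0,0,0],[0,0,0],[0,0,0],[0,0,0],[0,0,0],[0,0,0],[0,0,0],[0,0,0]], "jaw": [0.25,0.25,0.25,0.25,0.25,0.25,0.5,0.75]}}

```text
time: 25.3
tool_pos: [0.6049, 0.0309, 0.0253]
tool_rot: [-1.85, 1.571, 3.098]
wrist_force: [0.4, -0.6, -0.5]
opening: 0.0556
```

{"method": "drive_tool", "body": {"translation": [[0,0,0],[0,0,0],[-0.6,0,0],[-2.0,0,0],[-3.4,0,0],[-4.2,0,0],[-4.2,0,0],[-4.2,0,0]], "angular": [[0,0,0],[0,0,0],[0,0,0],[0,0,0],[0,0,0],[0,0,0],[0,0,0],[0,0,0]], "jaw": [0.75,0.75,0.75,0.75,0.75,0.75,0.75,0.75]}}

```text
time: 26.1
tool_pos: [0.6051, 0.0309, 0.1519]
tool_rot: [1.273, 1.57, -0.063]
wrist_force: [0.4, -0.2, 0.1]
opening: 0.0638
```

```bash
python3 st.py .458 -.010 .15 .2346;python3 snap.py wrist w15;python3 snap.py scene s15 180 100 320 210
```

```text
26.1 [0.6051 0.0309 0.1519] jaw 0.0638 j6 -0.3 F [ 0.4 -0.2  0.1] vel 0.029
(array([ 0.057, -5.085,  0.187]), [array([ 0.  ,  0.  , -0.01]), array([-3.6e+01,  2.0e-02,  1.0e-02])])
scale 5.2727272727272725
```

View pics/w15.png

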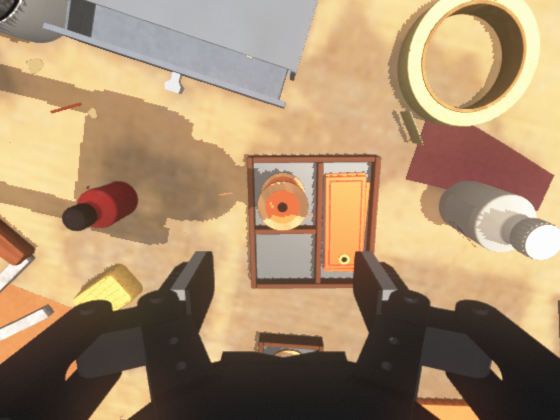

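View pics/s15.png

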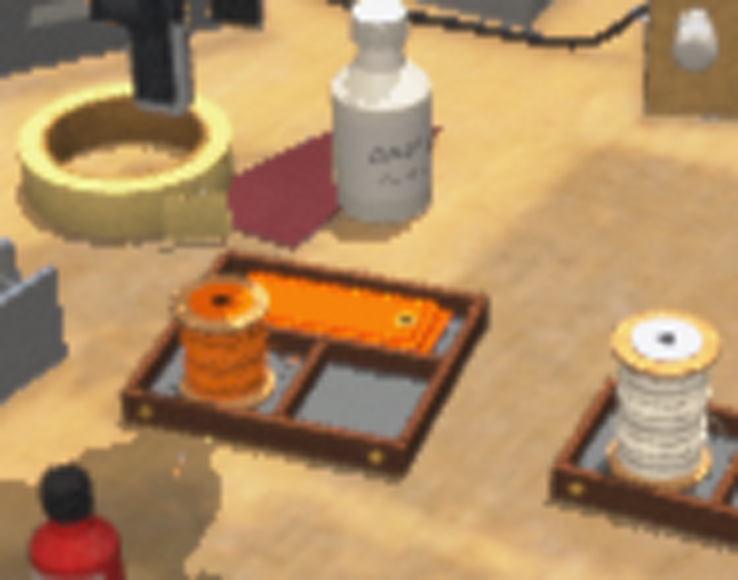

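{"method": "drive_tool", "body": {"translation": [[0,-5.08,0.19],[0,-5.08,0.19],[0,-5.08,0.19],[0,-5.08,0.19],[0,-5.08,0.19],[0,-5.08,0.19],[0,-5.08,0.19],[0,-5.08,0.19]], "angular": [[0,0,0],[0,0,0],[0,0,0],[0,0,0],[0,0,0],[0,0,0],[0,0,0],[0,0,0]], "jaw": [0.7,0.7,0.7,0.7,0.7,0.7,0.7,0.7]}}

```text
time: 27.0
tool_pos: [0.4594, -0.0099, 0.1516]
tool_rot: [1.289, 1.57, -0.047]
wrist_force: [-0.0, 0.1, -0.0]
opening: 0.0597
```

```bash
python3 st.py .458 -.010 .024 .2346;python3 snap.py wrist w16
```

```text
27.0 [ 0.4594 -0.0099  0.1516] jaw 0.0597 j6 -0.41 F [-0.   0.1 -0. ] vel 0.006
(array([ 4.252, -0.049, -0.009]), [array([ 0.01,  0.  , -0.01]), array([-3.599e+01,  1.000e-02,  0.000e+00])])
```

View pics/w16.png

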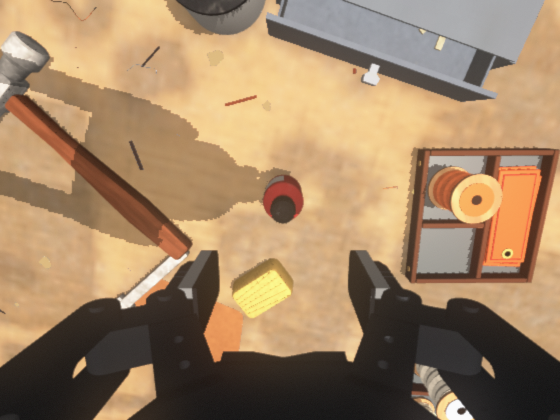

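```bash
python3 - <<'E'
from h import *
d=pickle.load(open("w16.pkl","rb"))
print(ray(d,(283,209),.072))
for p in [(233,295),(274,262),(293,285),(250,318)]: print(ray(d,p,.022))
E
```

```text
[ 0.45633188 -0.00367011]
[ 0.43343598 -0.10901032]
[ 0.46308346 -0.06754579]
[ 0.48533733 -0.08594514]
[ 0.45389405 -0.1293019 ]
```

{"method": "drive_tool", "body": {"translation": [[0.8,-0.04,-0.08],[1.8,-0.04,-0.08],[2.8,-0.04,-0.08],[3.8,-0.04,-0.08],[4.24,-0.04,-0.08],[4.24,-0.04,-0.08],[4.24,-0.04,-0.08],[4.24,-0.04,-0.08]], "angular": [[0,0,0],[0,0,0],[0,0,0],[0,0,0],[0,0,0],[0,0,0],[0,0,0],[0,0,0]], "jaw": [0.7,0.7,0.7,0.7,0.7,0.7,0.7,0.7]}}

```text
time: 27.85
tool_pos: [0.4574, -0.008, 0.0252]
tool_rot: [1.192, 1.569, -0.144]
wrist_force: [-0.2, -0.2, 0.5]
opening: 0.0597
```

```bash
python3 st.py .458 -.0075 .024 .2346;python3 snap.py wrist w17
```

```text
27.85 [ 0.4574 -0.008   0.0252] jaw 0.0597 j6 -0.4 F [-0.2 -0.2  0.5] vel 0.009
(array([ 0.041,  0.024, -0.012]), [array([ 0.  ,  0.01, -0.02]), array([-3.6e+01,  3.0e-02,  1.0e-02])])
```

View pics/w17.png

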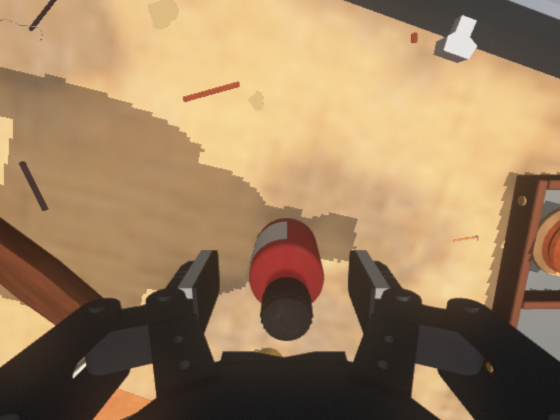

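Well centred. Close and lift.

{"method": "drive_tool", "body": {"translation": [[0,0,0],[0,0,0],[0,0,0],[0,0,0],[0,0,0],[0,0,0],[-0.3,0,0],[-0.8,0,0]], "angular": [[0,0,0],[0,0,0],[0,0,0],[0,0,0],[0,0,0],[0,0,0],[0,0,0],[0,0,0]], "jaw": [0.3,0.2,0.2,0.2,0.2,0.2,0.2,0.2]}}

```text
time: 28.7
tool_pos: [0.4555, -0.0078, 0.0486]
tool_rot: [-1.999, 1.569, 2.948]
wrist_force: [1.0, 1.1, -0.5]
opening: 0.0308
```

{"method": "drive_tool", "body": {"translation": [[-0.8,0,0],[-1.8,0,0],[-2.6,0,0],[-2.8,0,0],[-2.8,0,0],[-2.8,0,0],[-2.8,0,0],[-2.8,0,0]], "angular": [[0,0,0],[0,0,0],[0,0,0],[0,0,0],[0,0,0],[0,0,0],[0,0,0],[0,0,0]], "jaw": [0.2,0.2,0.2,0.2,0.2,0.2,0.2,0.2]}}

```text
time: 29.5
tool_pos: [0.4554, -0.0078, 0.1314]
tool_rot: [-1.978, 1.569, 2.969]
wrist_force: [0.1, 0.4, -0.8]
opening: 0.0309
```

```bash
python3 st.py .6193 -.0275 .13 .2346;python3 snap.py scene s18 100 60 340 260
```

```text
29.5 [ 0.4554 -0.0078  0.1314] jaw 0.0309 j6 -0.4 F [ 0.1  0.4 -0.8] vel 0.005
(array([0.033, 5.16 , 1.907]), [array([ 0.  , -0.01,  0.02]), array([-3.6e+01, -4.0e-02, -2.0e-02])])
scale 2.9
```

View pics/s18.png

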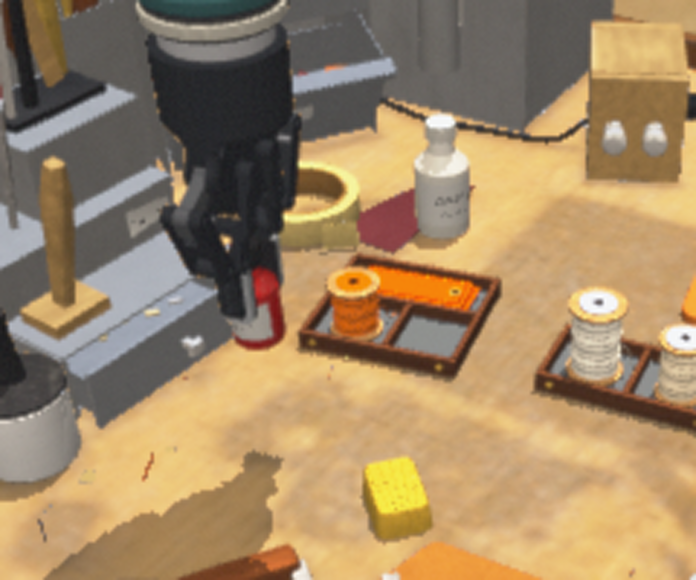

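{"method": "drive_tool", "body": {"translation": [[0,0.6,0.2],[0,2.0,0.7],[0,3.5,1.3],[0,4.7,1.7],[0,5.16,1.91],[0,5.16,1.91],[0,5.16,1.91],[0,5.16,1.91]], "angular": [[0,0,0],[0,0,0],[0,0,0],[0,0,0],[0,0,0],[0,0,0],[0,0,0],[0,0,0]], "jaw": [0.2,0.2,0.2,0.2,0.2,0.2,0.2,0.2]}}

```text
time: 30.35
tool_pos: [0.6182, -0.0273, 0.1318]
tool_rot: [-1.989, 1.568, 2.958]
wrist_force: [-0.0, 0.5, -1.2]
opening: 0.031
```

```bash
python3 st.py .6193 -.0275 .05 .2346;python3 snap.py wrist w19
```

```text
30.35 [ 0.6182 -0.0273  0.1318] jaw 0.031 j6 -0.39 F [-0.   0.5 -1.2] vel 0.011
(array([2.727, 0.04 , 0.016]), [array([ 0.  , -0.01,  0.03]), array([-3.6e+01, -4.0e-02, -2.0e-02])])
```

View pics/w19.png

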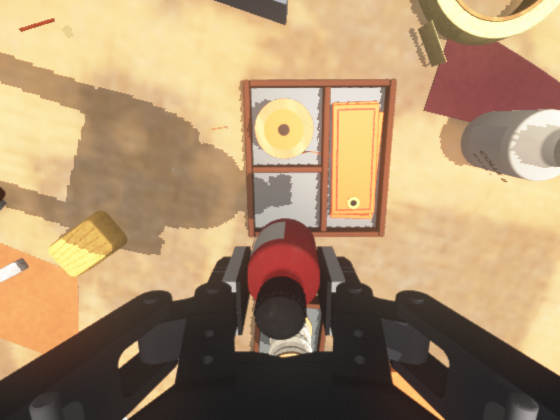

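{"method": "drive_tool", "body": {"translation": [[0.4,0.04,-0.02],[1.1,0.04,-0.02],[1.9,0.04,-0.02],[2.6,0.04,-0.02],[2.7,0.04,-0.02],[2.7,0.04,-0.02],[2.7,0.04,-0.02],[2.7,0.04,-0.02]], "angular": [[0,0,0],[0,0,0],[0,0,0],[0,0,0],[0,0,0],[0,0,0],[0,0,0],[0,0,0]], "jaw": [0.2,0.2,0.2,0.2,0.2,0.2,0.2,0.2]}}

```text
time: 31.2
tool_pos: [0.6222, -0.0269, 0.0527]
tool_rot: [1.206, 1.568, -0.13]
wrist_force: [1.2, 0.1, -1.3]
opening: 0.0308
```

```bash
python3 st.py .6193 -.0265 .029 .2346;python3 snap.py wrist w20;python3 snap.py scene s20 180 100 320 210
```

```text
31.2 [ 0.6222 -0.0269  0.0527] jaw 0.0308 j6 -0.39 F [ 1.2  0.1 -1.3] vel 0.002
(array([ 0.79 , -0.093, -0.037]), [array([ 0.  ,  0.01, -0.03]), array([-3.6e+01,  4.0e-02,  2.0e-02])])
scale 5.2727272727272725
```

View pics/s20.png

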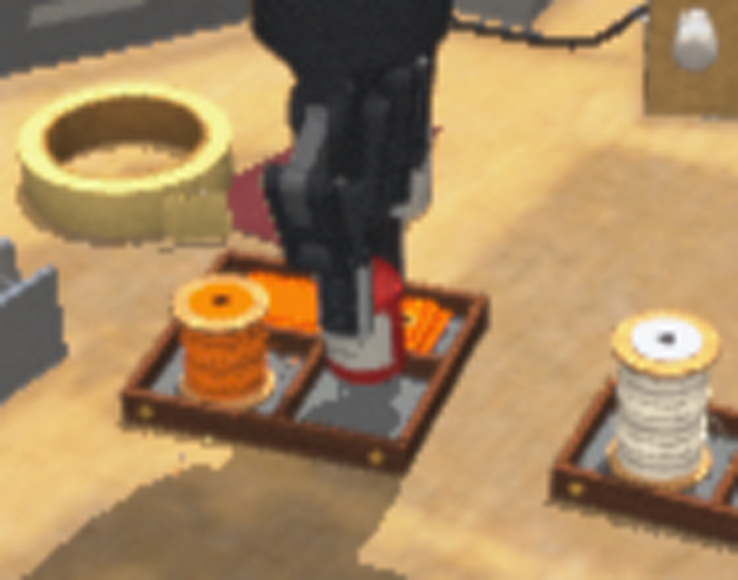

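View pics/w20.png

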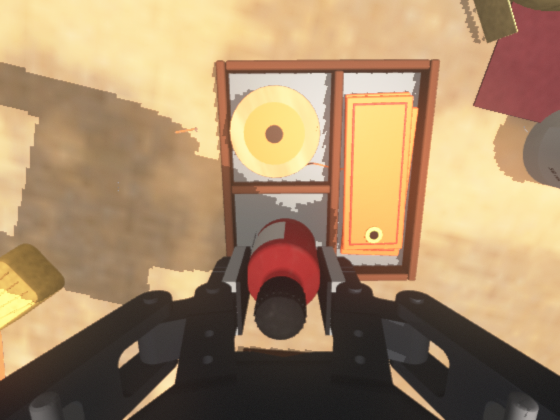

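{"method": "drive_tool", "body": {"translation": [[0.2,-0.1,-0.04],[0.45,-0.1,-0.04],[0.7,-0.1,-0.04],[0.8,-0.1,-0.04],[0.8,-0.1,-0.04],[0.8,-0.1,-0.04],[0.8,-0.1,-0.04],[0.8,-0.1,-0.04]], "angular": [[0,0,0],[0,0,0],[0,0,0],[0,0,0],[0,0,0],[0,0,0],[0,0,0],[0,0,0]], "jaw": [0.2,0.2,0.2,0.2,0.2,0.2,0.5,0.7]}}

```text
time: 32.1
tool_pos: [0.6179, -0.0264, 0.027]
tool_rot: [-2.125, 1.571, 2.822]
wrist_force: [0.6, -0.5, -0.2]
opening: 0.056
```

{"method": "drive_tool", "body": {"translation": [[0,0,0],[-0.3,0,0],[-1.2,0,0],[-2.6,0,0],[-3.8,0,0],[-4.8,0,0],[-5.0,-2.0,-3.0],[-5.0,-4.0,-5.0]], "angular": [[0,0,0],[0,0,0],[0,0,0],[0,0,0],[0,0,0],[0,0,0],[0,0,0],[0,0,0]], "jaw": [0.7,0.7,0.7,0.7,0.7,0.7,0.7,0.7]}}

```text
time: 32.9
tool_pos: [0.5427, 0.0373, 0.1774]
tool_rot: [1.372, 1.566, 0.034]
wrist_force: [0.2, 0.1, -0.0]
opening: 0.0597
```

{"method": "drive_tool", "body": {"translation": [[0,0,0],[0,0,0],[0,0,0],[0,0,0],[0,0,0],[0,0,0],[0,0,0],[0,0,0]], "angular": [[0,0,0],[0,0,0],[0,0,0],[0,0,0],[0,0,0],[0,0,0],[0,0,0],[0,0,0]], "jaw": [0.7,0.7,0.7,0.7,0.7,0.7,0.7,0.7]}}

```text
time: 33.7
tool_pos: [0.5412, 0.0369, 0.1752]
tool_rot: [-1.414, 1.571, -2.751]
wrist_force: [-0.6, -0.2, 0.1]
opening: 0.0599
```

```bash
python3 snap.py top t21 160 130 420 290;python3 snap.py scene s21 170 130 440 330
```

```text
scale 3.0
scale 2.888888888888889
```

View pics/s21.png

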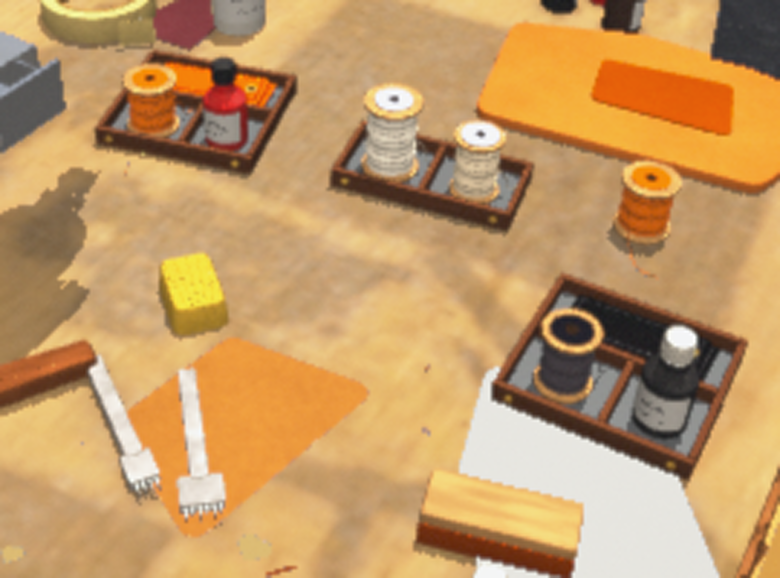

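View pics/t21.png

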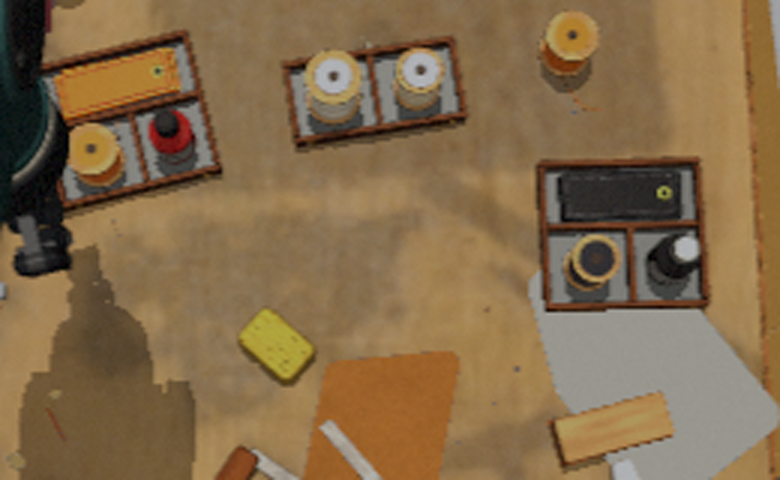

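```bash
python3 - <<'E'
from h import *
T=pickle.load(open("t21.pkl","rb"));S=pickle.load(open("s21.pkl","rb"))
K={"o":(.6356,.0085,.2346),"t":(.6569,-.183,.1471),"b":(.5444,-.3686,.0149)}
for n,a,b,z,k in [("bspool",(598,258),(572,331),.05,"b"),("bpaint",(687,249),(681,338),.076,"b"),("ospool",(91,149),(150,77),.048,"o"),("red",(167,120),(223,67),.076,"o"),("white",(420,71),(481,133),.055,"t")]:
    x,y,q=K[k];R=np.array([[np.cos(q),-np.sin(q)],[np.sin(q),np.cos(q)]])
    print(n,[(R.T@(p-[x,y])).round(4) for p in (ray(T,np.array(a)/3+[160,130],z),ray(S,np.array(b)/2.889+[170,130],z))])
import rig
print(rig.read_state()["time"])
E
```

```text
bspool [array([-0.0245,  0.0262]), array([-0.0266,  0.0269])]
bpaint [array([-0.0239, -0.0334]), array([-0.0271, -0.0344])]
ospool [array([-0.0245,  0.0277]), array([-0.0231,  0.0282])]
red [array([-0.0245, -0.033 ]), array([-0.0327, -0.0344])]
white [array([-0.0004, -0.0319]), array([ 0.0015, -0.0326])]
33.8
```

All are near bay centre in both views. Handing in.

```bash
python3 -c "
from rig import *
print(hand_in())"
```

```text
the job is handed in; nothing more can be done
None
```

The sort is done and handed in, with the robot's clock at about 34 s of the 90 s allowed.
- **Black-tag tray:** black spool and black bottle.
- **Orange-tag tray:** the left-hand orange spool and the red bottle.
- **Thread tray:** the white spool, in the free bay beside the fixed one.

**Position check:** The last top and scene pictures show all five standing upright and clear of the gripper. The top view puts each within about 1.5 mm of its bay centre.

**Disagreements:**
- The scene view agreed to 1–3 mm, except the red bottle. There it read about 8 mm nearer the robot, at x -0.033 m, which is still inside the limits. I put that down to how I picked the cap's pixel.
- Over the orange tray, the wrist camera read y about 5 mm more to the left than the other two views. I set the orange spool and red bottle between the readings.

**Bystanders:** The beeswax and the sanding block look unmoved in the before and after pictures. I judged that by eye and did not measure it.

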